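# Fetch the shot glass from behind the seasonings

## Task

The shot glass is needed, but it stands at the far end of the wooden board behind the pepper mill and the two spice jars. First move the mill and both jars aside so that all three stand on the metal tray, then stand the glass in the middle of the cork coaster while they wait there, and finally put the three back on the board, each upright on the middle of the very circle it came from. Keep everything upright and leave the kitchen timer, the milk thermometer and the tamper where they are.

Things in the scene. Friction and masses are not known exactly. Their poses are not given: they have to be found in the camera images.
- mill: Pepper mill of turned brown wood, the tallest: foot 58 mm across, 170 mm tall, 0.18 kg; at the start upright on one of the board's three nearer circles (which one varies). Origin: centre of its underside, z up; round. Grip it by its head (fixed to it): a rounded knob, 49 mm across, 123 to 159 mm above the origin; a 12 mm button on top of that.
- cinnamon_jar: Spice jar with a red cap, 47 mm diameter, 97 mm tall, 0.11 kg; at the start upright on one of the board's three nearer circles (which one varies). Origin: centre of its underside, z up; round. Grip the cap or upper body (45 to 47 mm wide, 60 to 97 mm up).
- cocoa_jar: Spice jar with a white cap, 44 mm diameter, 109 mm tall, 0.11 kg; at the start upright on one of the board's three nearer circles (which one varies). Origin: centre of its underside, z up; round. Grip the cap or upper body (44 mm wide, 70 to 109 mm up).
- glass: Small clear shot glass, open at the top, 48 mm diameter at the rim, 38 mm at the foot, 60 mm tall, 0.07 kg; stands on the board's farthest circle, behind the three others. Origin: centre of its underside, z up; round. Grip across the outside about 40 mm up (45 mm wide). A wall shelf overhangs the worktop beyond x = 0.72 m: do not swing out into it.
- board: Fixed wooden board, 280 mm long (its x axis; +x is the far end, slanting away from the robot to its left), 100 mm wide (y); standing surface 12 mm above the origin (centre of its underside); edge lip 7 mm wide, 7 mm high. Four flush ringed circles, 60 mm wide, on its centre line at x = -93, -31, 31, 93 mm, each with one thing standing on it, centred within 5 mm. Place and yaw vary.
- side_tray: Fixed shallow metal tray, 260 mm long (its x axis) and 120 mm wide (y), floor 5 mm above the origin, with a bead round the edge whose top is 9.5 mm above the origin. Origin: centre of its underside. Empty at the start; room for three things in a row along x, 75 mm apart. Its place and yaw vary.
- coaster: Fixed round cork coaster with a black rim, 94 mm diameter, flat top 6 mm above the origin. Origin: centre of its underside. Empty at the start; its place varies.
- timer_b: Bystander: loose kitchen timer, white round base with a red knob on top, 66 mm diameter, 45 mm high, standing near the back of the worktop. Leave it alone. Origin: centre of its underside.
- thermo_b: Bystander: loose milk thermometer lying down, a white dial 40 mm across on a thin stem, 109 mm long, near the back of the worktop. Leave it alone. Origin: centre of its underside.
- tamper_b: Bystander: loose coffee tamper standing upright, black handle and steel foot, 58 mm diameter, 95 mm tall. Leave it alone. Origin: centre of its underside.
Things that resemble listed ones, but are neither listed nor needed, are in the scene too. Leave any green look-alike of the cinnamon_jar alone. Leave any black look-alike of the mill alone.

How it is judged:
By the outcome, as a careful person would: the job done as asked, in the order asked, and still so for the second after the job is handed in, with the robot touching nothing.
It also fails if it takes over 144 s, if anything falls off the work surface, if the arm or the gripper's body presses on something with over 40 N, if the wrist force passes 120 N, or if a joint passes its speed limit or range.

## Robot

A 6-joint arm with a two-finger parallel gripper is mounted at the origin on a cart in front of the work surface, level with it; the furniture and walls round the work are solid. World frame = base frame: x ahead of the robot, y to its left, z up, the work surface at z = 0. Lengths are in mm, angles in degrees, forces in N, time in s.
With the tool pointing down it reaches from about 300 to 850 mm from the base axis. Payload 4.2 kg.
Tool frame: the origin (TCP) lies at the very end of the fingers, on their centre line; the grasp point (between the pads) lies 19 mm behind it (env.grip_depth is the distance from the TCP to the grasp point, in mm); z points along the fingers, y is the line along which they close (so a half turn about z gives the same grasp; the last joint's range is limited). The gripper opens to 91 mm and grips with 3 to 60 N. Pads are 32 mm wide; open, the fingers measure 118 mm over their backs; the gripper's body (76 mm by 178 mm) begins 60 mm behind the grasp point.
Start: joints at [-76.49, 18.312, 89.639, -0, 72.044, -1.146], TCP at [145.489, -556.306, 213.976] pointing down, gripper open.
Joint ranges: [-177.97, 177.97], [-48.28, 115.42], [12.27, 149.76], [-77.06, 257.06], [2.81, 150.46], [-146.56, 146.56]. Speed limits (degrees/s): [147.25, 147.25, 180, 180, 180, 180].

## Interface

Orientations are given as [roll, pitch, yaw] about the fixed x, y, z axes, in that order (R = Rz(yaw) Ry(pitch) Rx(roll)).
In Python, from workcell import env, cams gives the robot as it stands.
- The arm moves only by the tool apply_moves, never from a script. Its argument "deltas" is a list of rows, each a list of 5 numbers: the shift along the tool's x, y, z in m, then the turn about the tool's z in rad, then the opening, from -1 (shut) to 1 (fully open), so that 0 is half open. In form: [[tx, ty, tz, roll, gripper], ...]. A call has 1 to 5 rows; each row is the pose to reach, as a shift and turn from the pose commanded when the call began, along the tool's axes at that moment; what a row does not reach only later rows make up. A row lasts 1/10 s, in which the tool goes at most 50 mm and 8.59 degrees, less where a joint would pass 70% of its speed; a pose out of reach is approached as far as the arm can. A call with a gripper value outside its range is refused whole. The fingers move at their own pace and stop on an object; "grip_force" is the grip in N (left out, the last holds). Time passes only in rows, so rows that repeat a pose let the fingers close. It gives the time, the measured TCP pose, the force, the opening and the grip force at its end, in the units of the state.
- env.state(): the state, without advancing time (a new reading comes with each control period).
- cams.grab_frame(name): name is "side" or "top"; returns the picture (420x560x3 uint8, blue, green, red); there is no depth.
- cams.get_calibration(name): a dict with "mtx" (3x3 intrinsics, pixels), "eye" and "attitude" of the camera in the world. Camera axes: x right, y down, z forward; pixel columns grow to the right and rows downward; lengths in mm; the calibration is good to about 2 mm. A picture is of the moment at which its call begins. get_calibration takes no time and is no camera call.
- env.job_done(): hands the job in; it is judged then, once.
The state is a dict: "time_s": time; "qpos": joint angles; "qvel": joint speeds; "effort": joint torques, N m; "ee_pos": TCP position; "ee_rot": TCP orientation; "force": force on the tool from outside, world axes, zero at the start; "torque": the same for the moment, N m; "gripper_width": finger opening in mm; "gripper_force": force on a finger pad.
Only numpy, scipy, OpenCV 4.12 (cv2) and the standard library are available. Lean on these libraries where they do the work, as an engineer would, in place of code of your own. Each camera call takes 0.05 s, during which the arm holds its last target. There are 200 camera calls.

## Working session

There is one attempt and no reset: what is moved stays moved. The work goes in short steps, Python scripts to look and compute and a tool call to move; the robot and the scene stay as the last step left them, time stands still between calls to the robot, and variables do not carry over. Pictures are saved under pics/ and viewed, at most 14 in all, crops included, and the job is handed in when it is done.

Besides the shell and the picture viewer there is one more tool, called after "Call:" as name([rows], argument=value, ...), one row to a line, values as JSON. apply_moves: Moves the arm, as the interface text tells. Its arguments: {"type":"object","properties":{"deltas":{"type":"array"},"grip_force":{"type":"number"}},"required":["deltas"]}

```bash
ls; mkdir -p pics; python3 - <<'E'
from workcell import env,cams
import cv2
for n in("side","top"):
    cv2.imwrite(f"pics/{n}0.png",cams.grab_frame(n)); print(n,cams.get_calibration(n))
print(env.state())
E
```

```text
pics
side {'mtx': array([[451.53695964,   0.        , 285.56351921],
       [  0.        , 451.53695964, 206.20702554],
       [  0.        ,   0.        ,   1.        ]]), 'eye': array([ 638.8595021 , 1242.56719795, 1205.24252625]), 'attitude': array([-130.44225165,    1.19079488,  175.66619056])}
top {'mtx': array([[531.82237936,   0.        , 277.31716209],
       [  0.        , 531.82237936, 208.45039494],
       [  0.        ,   0.        ,   1.        ]]), 'eye': array([ 192.20598783,  -98.5784258 , 2454.02236903]), 'attitude': array([-171.76533631,   -0.21769802,  -88.67913053])}
{'time_s': 0.1, 'qpos': array([-7.64886414e+01,  1.83467877e+01,  8.96972266e+01, -1.12862712e-03,
        7.20455146e+01, -1.14521198e+00]), 'qvel': array([ 0.06188789, -0.06332015, -0.17771976,  0.05102738, -0.00625388,
        0.02306486]), 'effort': array([ 8.89881940e-04, -4.13332593e+01, -2.32508558e+01,  7.30008865e-02,
        4.21965925e-02, -4.46202580e-05]), 'ee_pos': array([ 145.38688337, -555.85701335,  213.23113655]), 'ee_rot': array([-1.79910468e+02, -7.16453443e-04,  1.46569187e+01]), 'force': array([-0.66178289,  0.24023436,  0.20112573]), 'torque': array([0.0286739 , 0.04487762, 0.03591719]), 'gripper_force': 0.0, 'gripper_width': 91.05335023221973}
```

View pics/side0.png

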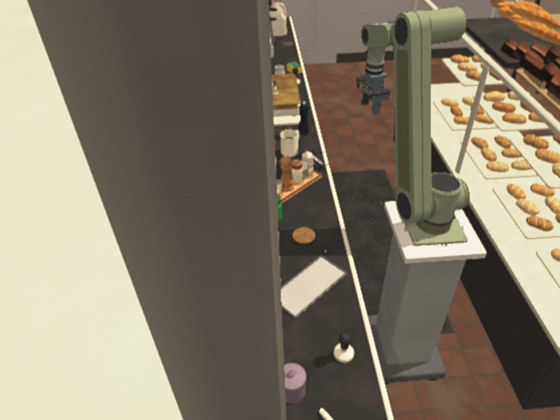

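View pics/top0.png

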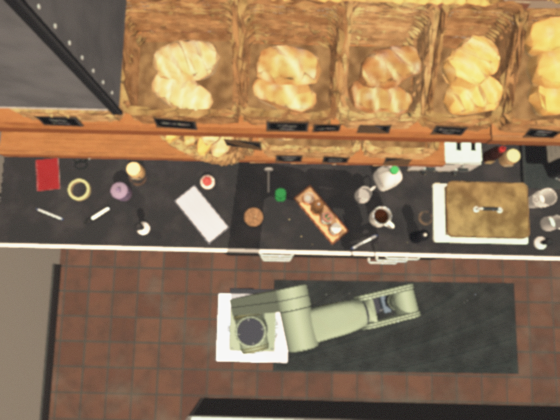

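The side view (partly hidden by a wall) shows the mill and jars near (290,175), the coaster at (304,235) and the tray at (311,285). The top view shows the tray at (202,213), coaster (254,217), board (320,214) and green jar (280,195). I'll zoom in.

```bash
python3 - <<'E'
import cv2
a=cv2.imread("pics/side0.png")[125:215,265:345]; b=cv2.imread("pics/top0.png")[160:255,170:370]
cv2.imwrite("pics/sc.png",cv2.resize(a,None,fx=6.5,fy=6.5,interpolation=cv2.INTER_CUBIC))
cv2.imwrite("pics/tc.png",cv2.resize(b,None,fx=4,fy=4,interpolation=cv2.INTER_CUBIC))
E
```

```text
(no output)
```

View pics/sc.png

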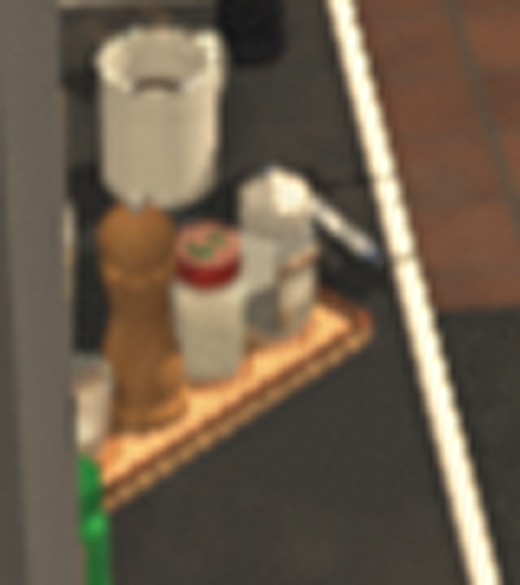

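View pics/tc.png

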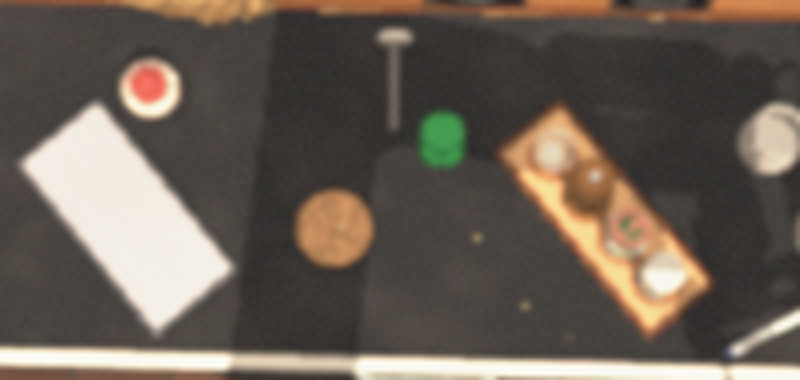

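Board order, near to far: cocoa (white cap, tc 662,270), cinnamon (630,225), mill (590,185), glass (551,152). The side view agrees, with the glass half-hidden by the wall. Next: measuring, with two-view checks on height.

```bash
cat > h.py <<'E'
import cv2,numpy as np
from scipy.spatial.transform import Rotation as R
from workcell import env,cams
C={n:cams.get_calibration(n) for n in("side","top")}
def ray(n,p):
    c=C[n]; d=np.linalg.inv(c["mtx"])@[p[0],p[1],1]
    return c["eye"],R.from_euler("xyz",c["attitude"],degrees=True).apply(d)
def on(n,p,z):
    e,d=ray(n,p); return e+d*(z-e[2])/d[2]
def tri(ps,pt):
    e1,d1=ray("side",ps);e2,d2=ray("top",pt)
    t=np.linalg.lstsq(np.c_[d1,-d2],e2-e1,rcond=None)[0]
    a,b=e1+d1*t[0],e2+d2*t[1]; return (a+b)/2,np.linalg.norm(a-b)
def big(m,x0,y0,x1,y1,k=0):
    w=np.zeros_like(m);w[y0:y1,x0:x1]=m[y0:y1,x0:x1]
    if k: w=cv2.morphologyEx(w,cv2.MORPH_CLOSE,np.ones((k,k)))
    return max(cv2.findContours(w,cv2.RETR_EXTERNAL,cv2.CHAIN_APPROX_NONE)[0],key=cv2.contourArea)
E
python3 - <<'E'
from h import *
np.set_printoptions(precision=1,suppress=True)
t=cv2.imread("pics/top0.png");s=cv2.imread("pics/side0.png")
def cen(c): m=cv2.moments(c); return m["m10"]/m["m00"],m["m01"]/m["m00"]
def rect(n,c,z):
    P=np.array([on(n,p[0],z)[:2] for p in c],np.float32); r=cv2.minAreaRect(P); return r
th=cv2.cvtColor(t,cv2.COLOR_BGR2HSV);sh=cv2.cvtColor(s,cv2.COLOR_BGR2HSV)
tr=big(cv2.inRange(th,(0,0,140),(180,60,255)),172,180,232,243)
ts=big(cv2.inRange(sh,(0,0,130),(180,60,255)),280,255,348,316)
print("tray top",rect("top",tr,8),"tri",tri(cen(ts),cen(tr)),"side",rect("side",ts,8))
co=big(cv2.inRange(th,(3,70,80),(25,255,255)),240,204,268,230)
cs=big(cv2.inRange(sh,(3,70,80),(25,255,255)),290,225,318,246)
print("coaster",on("top",cen(co),6),on("side",cen(cs),6),tri(cen(cs),cen(co)),cv2.contourArea(co))
bo=big(cv2.inRange(th,(3,60,90),(28,255,255)),290,183,352,247,7)
r=rect("top",bo,15);print("board",r,cv2.boxPoints(r))
f=lambda u,v:(170+(u+.5)/4-.5,160+(v+.5)/4-.5); g=lambda u,v:(265+(u+.5)/6.5-.5,125+(v+.5)/6.5-.5)
for n,ps,pt,z in(("mill",(142,200),(595,177),170),("cinn",(209,240),(630,226),97),("cocoa",(278,188),(662,271),109)):
    print(n,tri(g(*ps),f(*pt)),on("top",f(*pt),z),on("side",g(*ps),z))
print("glass rim",on("top",f(551,152),72))
for n,c in(("boardcornR",(372,322)),("boardnear",(370,330))):print(n,on("side",g(*c),19))
E
```

```text
tray top ((513.4675903320312, 252.59120178222656), (259.4151916503906, 119.42845916748047), 40.908103942871094) tri (array([511.6, 253.5,   2.2]), np.float64(3.8345624921830304)) side ((509.4521484375, 255.9156036376953), (252.9224853515625, 119.1936264038086), 40.92045593261719)
coaster [505.9  11.    6. ] [501.9  10.4   6. ] (array([503.9,  11.3,   7.6]), np.float64(3.76306356288786)) 309.5
board ((521.4467163085938, -301.1438903808594), (284.9758605957031, 109.20396423339844), 40.639801025390625) [[ 377.8 -352.5]
 [ 448.9 -435.4]
 [ 665.1 -249.8]
 [ 594.  -166.9]]
mill (array([ 543.7, -276.5,  178.7]), np.float64(4.18407314762778)) [ 547.2 -277.6  170. ] [ 540.9 -288.5  170. ]
cinn (array([ 498.8, -320.8,  114.9]), np.float64(5.785360027770545)) [ 504.  -323.1   97. ] [ 493.7 -345.2   97. ]
cocoa (array([ 449. , -355.4,  128.3]), np.float64(3.6203898390045186)) [ 453.  -357.9  109. ] [ 443.9 -383.3  109. ]
glass rim [ 589.9 -235.    72. ]
boardcornR [ 382.8 -348.8   19. ]
boardnear [ 385.3 -339.9   19. ]
```

Triangulated heights (mill 179, cinnamon 115, cocoa 128 mm, against expected 182/109/121) and sizes agree. Board yaw is about 40.7° and tray yaw about 40.9°, so I'll keep one tool yaw of 40.8° throughout. The mill goes first.

Call:
apply_moves([
  [0.038,-0.014,0,-0.114,1],
  [0.075,-0.028,0,-0.228,1],
  [0.113,-0.041,0,-0.342,1],
  [0.15,-0.055,0,-0.456,1],
  [0.188,-0.069,0,-0.456,1],
], grip_force=20)

```text
time_s: 0.6
ee_pos: [310.8, -440.8, 213.6]
ee_rot: [-180.0, 0.0, 40.9]
force: [0.7, 0.3, -0.7]
gripper_width: 91.3
gripper_force: 0.0
```

```bash
cat >> h.py <<'E'
def d(x,y,z):
    s=env.state();p=s["ee_pos"];r=R.from_euler("xyz",s["ee_rot"],degrees=True)
    print("t",round(s["time_s"],1),"pos",p.round(1),"rot",s["ee_rot"].round(2),"w",round(s["gripper_width"],1),"F",s["force"].round(1),"tool delta mm",(r.inv().apply(np.array([x,y,z])-p)).round(1))
E
python3 -c "
from h import *
d(545,-279,214)"
```

```text
t 0.6 pos [ 310.8 -440.8  213.6] rot [-179.96    0.     40.87] w 91.3 F [ 0.7  0.3 -0.7] tool delta mm [283.   30.9  -0.4]
```

Call:
apply_moves([
  [0.042,0.006,0,0,1],
  [0.084,0.012,0,0,1],
  [0.126,0.018,0,0,1],
  [0.168,0.024,0,0,1],
  [0.21,0.03,0,0,1],
])

```text
time_s: 1.1
ee_pos: [489.6, -326.2, 213.6]
ee_rot: [-180.0, 0.0, 40.8]
force: [0.1, -0.4, 0.3]
gripper_width: 91.2
gripper_force: 0.0
```

Call:
apply_moves([
  [0.042,0,0,0,1],
  [0.072,0.001,0,0,1],
  [0.072,0.001,0.02,0,1],
  [0.072,0.001,0.05,0,1],
  [0.072,0.001,0.08,0,1],
])

```text
time_s: 1.6
ee_pos: [544.0, -280.8, 132.9]
ee_rot: [180.0, -0.0, 40.8]
force: [0.0, -0.1, 1.1]
gripper_width: 91.6
gripper_force: 0.0
```

```bash
python3 -c "
from h import *
d(544,-279,134)
a=cams.grab_frame('side')[125:215,265:345];b=cams.grab_frame('top')[175:250,285:365]
cv2.imwrite('pics/a1.png',np.hstack([cv2.resize(a,(400,450),interpolation=2),cv2.resize(b,(400,450),interpolation=2)]))"
```

```text
t 1.6 pos [ 544.  -280.8  132.9] rot [179.98  -0.    40.84] w 91.6 F [ 0.  -0.1  1.1] tool delta mm [ 1.2 -1.3 -1.1]
```

View pics/a1.png

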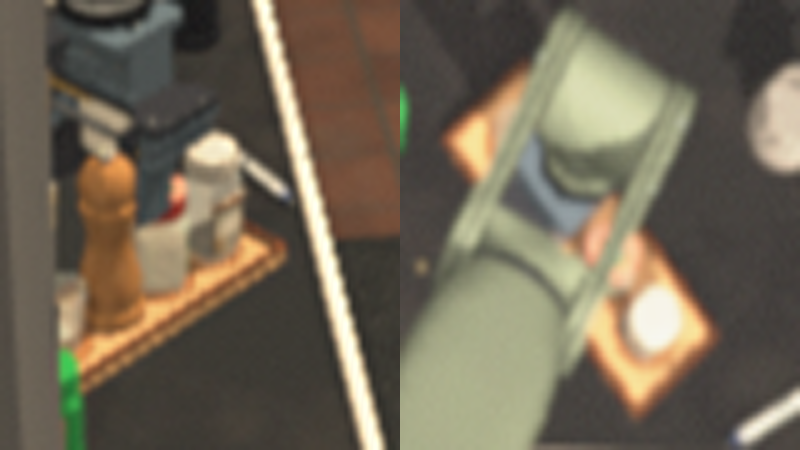

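The open fingers (side picture: near finger at 165,165, far finger at 95,130) straddle the mill's head. Closing.

Call:
apply_moves([
  [0,0,0,0,0.2],
  [0,0,0,0,-0.2],
  [0,0,0,0,-1],
  [0,0,0,0,-1],
  [0,0,0,0,-1],
])

```text
time_s: 2.2
ee_pos: [543.9, -281.5, 134.8]
ee_rot: [179.9, -0.0, 40.8]
force: [0.1, 0.1, 0.6]
gripper_width: 54.0
gripper_force: 0.2
```

Call:
apply_moves([
  [0,0,0,0,-1],
  [0,0,0,0,-1],
  [0,0,-0.005,0,-1],
  [0,0,-0.01,0,-1],
  [0,0,-0.02,0,-1],
])

```text
time_s: 2.7
ee_pos: [543.1, -281.0, 153.6]
ee_rot: [-179.9, 0.1, 40.8]
force: [-0.2, 0.1, -1.8]
gripper_width: 47.2
gripper_force: 20.0
```

Mill is held (47 mm, 20 N, its weight on the wrist). Lift and carry to the tray's far spot.

Call:
apply_moves([
  [0,0,-0.025,0,-1],
  [0,0,-0.05,0,-1],
  [0,0,-0.075,0,-1],
  [0,0,-0.1,0,-1],
  [0.01,-0.01,-0.1,0,-1],
])

```text
time_s: 3.2
ee_pos: [546.4, -269.0, 258.3]
ee_rot: [179.5, -0.1, 40.7]
force: [-0.2, 0.2, -1.6]
gripper_width: 47.2
gripper_force: 20.0
```

Call:
apply_moves([
  [0.027,-0.028,0,0,-1],
  [0.054,-0.056,0,0,-1],
  [0.081,-0.084,0,0,-1],
  [0.108,-0.112,0,0,-1],
  [0.135,-0.14,0,0,-1],
])

```text
time_s: 3.7
ee_pos: [554.4, -70.3, 252.6]
ee_rot: [-179.9, 0.1, 40.8]
force: [0.9, -0.2, -2.1]
gripper_width: 46.8
gripper_force: 20.0
```

Call:
apply_moves([
  [0.027,-0.028,0,0,-1],
  [0.054,-0.056,0,0,-1],
  [0.081,-0.084,0,0,-1],
  [0.108,-0.112,0,0,-1],
  [0.135,-0.14,0,0,-1],
])

```text
time_s: 4.2
ee_pos: [564.9, 123.6, 252.7]
ee_rot: [-179.9, 0.1, 40.8]
force: [1.2, 0.7, -1.6]
gripper_width: 47.2
gripper_force: 20.0
```

Call:
apply_moves([
  [0.027,-0.028,0,0,-1],
  [0.054,-0.056,0,0,-1],
  [0.081,-0.084,0,0,-1],
  [0.108,-0.112,0,0,-1],
  [0.12,-0.128,0,0,-1],
])

```text
time_s: 4.7
ee_pos: [572.2, 300.1, 252.1]
ee_rot: [-179.9, 0.1, 40.9]
force: [0.0, -0.6, -2.9]
gripper_width: 47.1
gripper_force: 20.0
```

```bash
python3 -c "
from h import *
d(573.5,307.5,127)
d(511.5,254,127)"
```

```text
t 4.7 pos [572.2 300.1 252.1] rot [-1.799e+02  9.000e-02  4.094e+01] w 47.1 F [ 0.  -0.6 -2.9] tool delta mm [  6.   -4.5 125.1]
t 4.7 pos [572.2 300.1 252.1] rot [-1.799e+02  9.000e-02  4.094e+01] w 47.1 F [ 0.  -0.6 -2.9] tool delta mm [-75.9  -4.7 125.2]
```

Call:
apply_moves([
  [0.006,-0.004,0.03,0,-1],
  [0.006,-0.004,0.06,0,-1],
  [0.006,-0.004,0.09,0,-1],
  [0.006,-0.004,0.11,0,-1],
  [0.006,-0.004,0.118,0,-1],
])

```text
time_s: 5.2
ee_pos: [573.1, 302.4, 132.5]
ee_rot: [-179.9, 0.4, 40.8]
force: [-0.5, 0.3, -2.1]
gripper_width: 47.2
gripper_force: 20.0
```

Call:
apply_moves([
  [0,0,0.001,0,-1],
  [0,0,0.003,0,-1],
  [0,0,0.004,0,-1],
  [0,0,0.005,0,-1],
])

```text
time_s: 5.6
ee_pos: [576.0, 303.7, 132.0]
ee_rot: [180.0, -0.1, 40.8]
force: [0.5, -0.9, -1.1]
gripper_width: 47.1
gripper_force: 20.0
```

Call:
apply_moves([
  [0,0,0.001,0,-1],
  [0,0,0.002,0,-1],
  [0,0,0.003,0,-1],
  [0,0,0.003,0,-1],
])

```text
time_s: 6.0
ee_pos: [575.4, 303.4, 127.8]
ee_rot: [180.0, 0.0, 40.8]
force: [0.3, -0.1, -1.8]
gripper_width: 47.4
gripper_force: 20.0
```

Call:
apply_moves([
  [0,0,0.001,0,-1],
  [0,0,0.001,0,-1],
  [0,0,0.001,0,-1],
])

```text
time_s: 6.3
ee_pos: [575.8, 303.7, 127.5]
ee_rot: [180.0, -0.1, 40.8]
force: [-0.6, 0.9, 1.3]
gripper_width: 47.1
gripper_force: 20.0
```

Contact at the expected height. Release, rise, and go to the cinnamon jar.

Call:
apply_moves([
  [0,0,0,0,-0.2],
  [0,0,0,0,0.5],
  [0,0,0,0,1],
  [0,0,0,0,1],
  [0,0,-0.01,0,1],
])

```text
time_s: 6.8
ee_pos: [574.5, 302.9, 135.6]
ee_rot: [-180.0, 0.2, 40.8]
force: [0.5, 0.5, -1.0]
gripper_width: 76.4
gripper_force: 0.0
```

Call:
apply_moves([
  [0,0,-0.02,0,1],
  [0,0,-0.045,0,1],
  [0,0,-0.073,0,1],
  [-0.02,0.018,-0.073,0,1],
  [-0.051,0.047,-0.073,0,1],
])

```text
time_s: 7.3
ee_pos: [568.3, 235.8, 211.6]
ee_rot: [179.9, -0.2, 41.0]
force: [0.6, -0.7, -0.5]
gripper_width: 91.5
gripper_force: 0.0
```

Call:
apply_moves([
  [-0.031,0.028,0,0,1],
  [-0.062,0.056,0,0,1],
  [-0.093,0.084,0,0,1],
  [-0.124,0.112,0,0,1],
  [-0.155,0.14,0,0,1],
])

```text
time_s: 7.8
ee_pos: [541.4, 25.7, 210.8]
ee_rot: [179.9, -0.0, 40.8]
force: [0.9, 0.1, -0.1]
gripper_width: 91.3
gripper_force: 0.0
```

Call:
apply_moves([
  [-0.031,0.028,0,0,1],
  [-0.062,0.056,0,0,1],
  [-0.093,0.084,0,0,1],
  [-0.124,0.112,0,0,1],
  [-0.155,0.14,0,0,1],
])

```text
time_s: 8.3
ee_pos: [515.4, -181.7, 210.9]
ee_rot: [179.9, -0.0, 40.8]
force: [0.9, 0.1, -0.4]
gripper_width: 91.4
gripper_force: 0.0
```

Call:
apply_moves([
  [-0.031,0.028,0,0,1],
  [-0.062,0.056,0,0,1],
  [-0.093,0.084,0,0,1],
  [-0.105,0.097,0,0,1],
  [-0.105,0.097,0,0,1],
])

```text
time_s: 8.8
ee_pos: [499.4, -324.0, 210.2]
ee_rot: [180.0, -0.0, 40.6]
force: [0.2, 0.0, -0.3]
gripper_width: 91.3
gripper_force: 0.0
```

```bash
python3 -c "
from h import *
d(500,-322,77)
a=cams.grab_frame('side')[240:320,275:355];b=cams.grab_frame('top')[175:250,285:365]
cv2.imwrite('pics/a2.png',np.hstack([cv2.resize(a,(400,450),interpolation=2),cv2.resize(b,(400,450),interpolation=2)]))"
```

```text
t 8.8 pos [ 499.4 -324.   210.2] rot [179.96  -0.    40.6 ] w 91.3 F [ 0.2  0.  -0.3] tool delta mm [  1.7  -1.2 133.2]
```

View pics/a2.png

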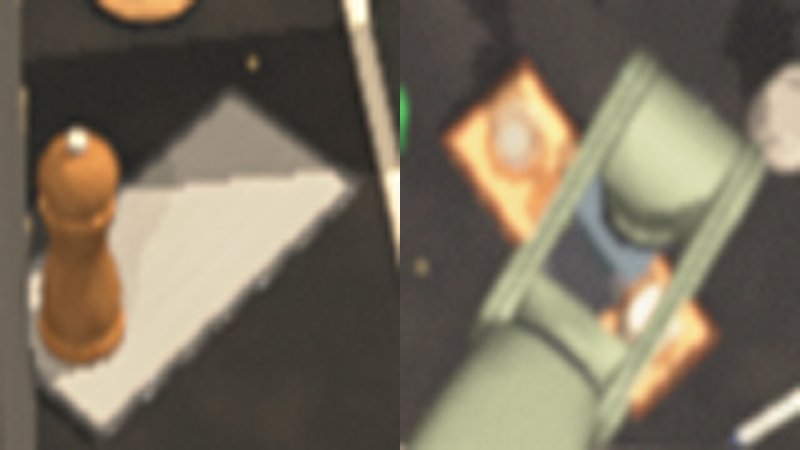

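The mill stands upright at the tray's far end (a2, left, 80,240). Now the cinnamon jar.

Call:
apply_moves([
  [0.002,-0.001,0.03,0,1],
  [0.002,-0.001,0.06,0,1],
  [0.002,-0.001,0.09,0,1],
  [0.002,-0.001,0.12,0,1],
  [0.002,-0.001,0.133,0,1],
])

```text
time_s: 9.4
ee_pos: [499.4, -317.0, 74.7]
ee_rot: [-179.7, 0.1, 40.9]
force: [-0.1, -0.4, 0.3]
gripper_width: 91.4
gripper_force: 0.0
```

Call:
apply_moves([
  [0,0,0,0,0.2],
  [0,0,0,0,-0.2],
  [0,0,0,0,-1],
  [0,0,0,0,-1],
  [0,0,0,0,-1],
])

```text
time_s: 9.9
ee_pos: [500.9, -320.2, 78.0]
ee_rot: [179.9, -0.0, 40.8]
force: [-0.0, 0.8, -0.2]
gripper_width: 53.9
gripper_force: 0.1
```

Call:
apply_moves([
  [0,0,0,0,-1],
  [0,0,0,0,-1],
  [0,0,-0.01,0,-1],
  [0,0,-0.03,0,-1],
  [0,0,-0.06,0,-1],
])

```text
time_s: 10.4
ee_pos: [499.0, -319.1, 135.9]
ee_rot: [-179.7, 0.1, 40.8]
force: [0.0, -0.0, -1.4]
gripper_width: 50.6
gripper_force: 20.0
```

```bash
python3 -c "
from h import *
d(511.5,254,187)"
```

```text
t 10.4 pos [ 499.  -319.1  135.9] rot [-1.7972e+02  9.0000e-02  4.0780e+01] w 50.6 F [ 0.  -0.  -1.4] tool delta mm [ 383.7 -426.1  -49.6]
```

Call:
apply_moves([
  [0,0,-0.025,0,-1],
  [0.01,-0.011,-0.05,0,-1],
  [0.03,-0.033,-0.05,0,-1],
  [0.055,-0.061,-0.05,0,-1],
  [0.08,-0.089,-0.05,0,-1],
])

```text
time_s: 10.9
ee_pos: [502.4, -199.3, 187.1]
ee_rot: [-180.0, 0.0, 40.7]
force: [0.4, 0.1, -1.0]
gripper_width: 51.2
gripper_force: 20.0
```

Call:
apply_moves([
  [0.026,-0.029,0,0,-1],
  [0.052,-0.058,0,0,-1],
  [0.078,-0.087,0,0,-1],
  [0.104,-0.116,0,0,-1],
  [0.13,-0.144,0,0,-1],
])

```text
time_s: 11.4
ee_pos: [506.7, -4.8, 187.1]
ee_rot: [-180.0, 0.0, 40.8]
force: [1.3, -0.9, -1.2]
gripper_width: 51.1
gripper_force: 20.0
```

Call:
apply_moves([
  [0.026,-0.029,0,0,-1],
  [0.052,-0.058,0,0,-1],
  [0.078,-0.087,0,0,-1],
  [0.104,-0.116,0,0,-1],
  [0.13,-0.144,0,0,-1],
])

```text
time_s: 11.9
ee_pos: [511.1, 189.1, 187.0]
ee_rot: [180.0, 0.0, 40.8]
force: [0.2, -0.7, -2.0]
gripper_width: 51.0
gripper_force: 20.0
```

Call:
apply_moves([
  [0.02,-0.026,0,0,-1],
  [0.043,-0.048,0,0,-1],
  [0.043,-0.048,0,0,-1],
])

```text
time_s: 12.2
ee_pos: [512.8, 255.6, 186.7]
ee_rot: [-179.9, -0.1, 41.0]
force: [-0.9, -0.3, -0.2]
gripper_width: 51.0
gripper_force: 20.0
```

```bash
python3 -c "
from h import *
d(511.5,254,70.5)
a=cams.grab_frame('side')[240:320,275:355];b=cams.grab_frame('top')[175:250,285:365]
cv2.imwrite('pics/a3.png',np.hstack([cv2.resize(a,(400,450),interpolation=2),cv2.resize(b,(400,450),interpolation=2)]))"
```

```text
t 12.2 pos [512.8 255.6 186.7] rot [-1.7994e+02 -7.0000e-02  4.1000e+01] w 51.0 F [-0.9 -0.3 -0.2] tool delta mm [ -2.2   0.4 116.2]
```

View pics/a3.png

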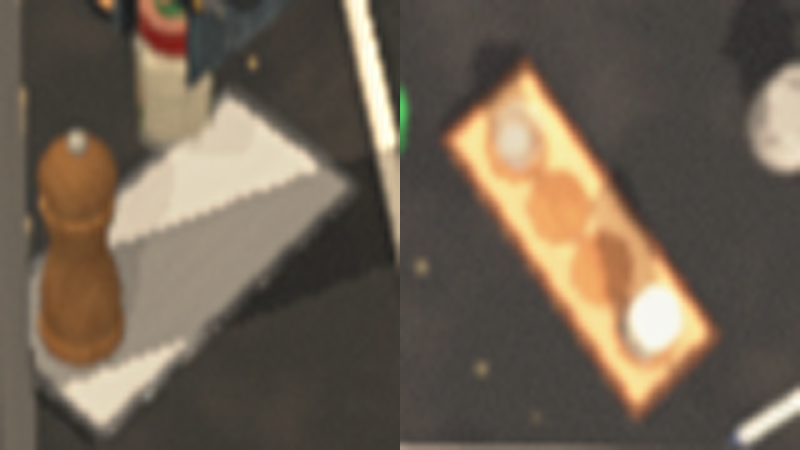

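The cinnamon jar hangs upright; circles 2 and 3 on the board are empty. Lowering.

Call:
apply_moves([
  [-0.001,0,0.03,0,-1],
  [-0.001,0,0.06,0,-1],
  [-0.001,0,0.09,0,-1],
  [-0.001,0,0.107,0,-1],
  [-0.001,0,0.112,0,-1],
])

```text
time_s: 12.8
ee_pos: [510.6, 249.3, 72.9]
ee_rot: [-179.9, 0.3, 40.7]
force: [0.5, 0.6, -1.7]
gripper_width: 51.1
gripper_force: 20.0
```

Call:
apply_moves([
  [0,0,0.001,0,-1],
  [0,0,0.002,0,-1],
  [0,0,0.003,0,-1],
  [0,0,0.003,0,-1],
  [0,0,0.003,0,-1],
])

```text
time_s: 13.3
ee_pos: [512.3, 251.6, 72.5]
ee_rot: [180.0, -0.1, 40.8]
force: [-0.0, -0.1, -1.4]
gripper_width: 51.1
gripper_force: 20.0
```

Call:
apply_moves([
  [0,0,0.001,0,-1],
  [0,0,0.001,0,-1],
  [0,0,0.001,0,-1],
])

```text
time_s: 13.6
ee_pos: [512.2, 251.5, 71.0]
ee_rot: [180.0, -0.0, 40.8]
force: [0.1, 0.4, -0.0]
gripper_width: 51.3
gripper_force: 20.0
```

Call:
apply_moves([
  [0,0,0.001,0,-1],
  [0,0,0.001,0,-1],
  [0,0,0.001,0,-1],
])

```text
time_s: 13.9
ee_pos: [512.3, 251.6, 70.9]
ee_rot: [180.0, -0.1, 40.8]
force: [-1.6, -0.8, 4.4]
gripper_width: 50.9
gripper_force: 20.0
```

Call:
apply_moves([
  [0,0,0,0,-0.2],
  [0,0,0,0,0.5],
  [0,0,0,0,1],
  [0,0,0,0,1],
  [0,0,-0.01,0,1],
])

```text
time_s: 14.4
ee_pos: [511.0, 250.9, 78.8]
ee_rot: [-180.0, 0.2, 40.8]
force: [0.2, -1.0, -0.8]
gripper_width: 80.1
gripper_force: 0.0
```

Call:
apply_moves([
  [0,0,-0.025,0,1],
  [0,0,-0.055,0,1],
  [0,0,-0.08,0,1],
  [-0.02,0.019,-0.08,0,1],
  [-0.05,0.047,-0.08,0,1],
])

```text
time_s: 14.9
ee_pos: [505.9, 184.1, 161.6]
ee_rot: [179.9, -0.2, 41.0]
force: [1.0, -0.3, 0.1]
gripper_width: 91.1
gripper_force: 0.0
```

Call:
apply_moves([
  [-0.03,0.028,0,0,1],
  [-0.06,0.056,0,0,1],
  [-0.09,0.084,0,0,1],
  [-0.12,0.112,0,0,1],
  [-0.15,0.14,0,0,1],
])

```text
time_s: 15.4
ee_pos: [482.6, -22.4, 160.7]
ee_rot: [179.9, -0.0, 40.8]
force: [0.3, 0.0, -0.4]
gripper_width: 91.3
gripper_force: 0.0
```

Call:
apply_moves([
  [-0.03,0.028,0,0,1],
  [-0.06,0.056,0,0,1],
  [-0.09,0.084,0,0,1],
  [-0.12,0.112,0,0,1],
  [-0.15,0.14,0,0,1],
])

```text
time_s: 15.9
ee_pos: [460.4, -226.6, 160.8]
ee_rot: [179.9, -0.0, 40.8]
force: [0.5, 0.7, -0.4]
gripper_width: 91.2
gripper_force: 0.0
```

Call:
apply_moves([
  [-0.03,0.028,0,0,1],
  [-0.06,0.056,0,0,1],
  [-0.09,0.084,0,0,1],
  [-0.095,0.094,0,0,1],
  [-0.095,0.094,0,0,1],
])

```text
time_s: 16.4
ee_pos: [450.3, -359.4, 160.1]
ee_rot: [180.0, -0.0, 40.6]
force: [-0.6, -0.6, -0.2]
gripper_width: 91.3
gripper_force: 0.0
```

```bash
python3 -c "
from h import *
d(451,-358,85)"
```

```text
t 16.4 pos [ 450.3 -359.4  160.1] rot [ 1.7996e+02 -2.0000e-02  4.0650e+01] w 91.3 F [-0.6 -0.6 -0.2] tool delta mm [ 1.4 -0.7 75.1]
```

Call:
apply_moves([
  [0.001,-0.001,0.02,0,1],
  [0.001,-0.001,0.045,0,1],
  [0.001,-0.001,0.065,0,1],
  [0.001,-0.001,0.075,0,1],
  [0.001,-0.001,0.075,0,1],
])

```text
time_s: 16.9
ee_pos: [449.8, -354.8, 84.0]
ee_rot: [-179.8, 0.0, 40.9]
force: [-0.2, -0.8, 0.6]
gripper_width: 91.2
gripper_force: 0.0
```

Call:
apply_moves([
  [0,0,0,0,0.2],
  [0,0,0,0,-0.2],
  [0,0,0,0,-1],
  [0,0,0,0,-1],
  [0,0,0,0,-1],
])

```text
time_s: 17.4
ee_pos: [450.3, -356.8, 85.4]
ee_rot: [180.0, -0.0, 40.8]
force: [0.4, 0.9, 0.4]
gripper_width: 54.1
gripper_force: 0.0
```

Call:
apply_moves([
  [0,0,0,0,-1],
  [0,0,0,0,-1],
  [0,0,0,0,-1],
])

```text
time_s: 17.7
ee_pos: [450.3, -356.8, 85.0]
ee_rot: [180.0, 0.0, 40.8]
force: [0.3, 0.9, 0.4]
gripper_width: 43.6
gripper_force: 20.0
```

Call:
apply_moves([
  [0,0,-0.01,0,-1],
  [0,0,-0.03,0,-1],
  [0,0,-0.06,0,-1],
  [0,0,-0.09,0,-1],
  [0,0,-0.1,0,-1],
])

```text
time_s: 18.2
ee_pos: [451.5, -357.6, 188.6]
ee_rot: [179.6, -0.1, 40.8]
force: [0.6, 0.1, -1.2]
gripper_width: 43.3
gripper_force: 20.0
```

```bash
python3 -c "
from h import *
d(452,201,185)
for n,x0,y0,x1,y1 in(('top',290,183,352,247),):
    t=cams.grab_frame('top');cv2.imwrite('pics/topb.png',t)"
```

```text
t 18.2 pos [ 451.5 -357.6  188.6] rot [ 1.7965e+02 -6.0000e-02  4.0780e+01] w 43.3 F [ 0.6  0.1 -1.2] tool delta mm [ 365.3 -422.7    1.4]
```

Call:
apply_moves([
  [0.024,-0.028,0,0,-1],
  [0.048,-0.056,0,0,-1],
  [0.073,-0.084,0,0,-1],
  [0.098,-0.112,0,0,-1],
  [0.122,-0.14,0,0,-1],
])

```text
time_s: 18.75
ee_pos: [450.1, -169.1, 183.6]
ee_rot: [-179.9, 0.1, 40.8]
force: [-0.1, 0.3, -1.2]
gripper_width: 43.4
gripper_force: 20.0
```

Call:
apply_moves([
  [0.024,-0.028,0,0,-1],
  [0.048,-0.056,0,0,-1],
  [0.073,-0.084,0,0,-1],
  [0.098,-0.112,0,0,-1],
  [0.122,-0.14,0,0,-1],
])

```text
time_s: 19.25
ee_pos: [451.0, 16.3, 183.7]
ee_rot: [-179.9, 0.1, 40.8]
force: [0.9, -0.1, -0.9]
gripper_width: 43.3
gripper_force: 20.0
```

Call:
apply_moves([
  [0.024,-0.028,0,0,-1],
  [0.048,-0.056,0,0,-1],
  [0.073,-0.084,0,0,-1],
  [0.098,-0.112,0,0,-1],
  [0.122,-0.141,0,0,-1],
])

```text
time_s: 19.75
ee_pos: [451.4, 202.4, 183.6]
ee_rot: [-180.0, 0.1, 40.8]
force: [0.7, 0.2, -0.4]
gripper_width: 43.1
gripper_force: 20.0
```

Call:
apply_moves([
  [0,0,0.015,0,-1],
  [0,0,0.04,0,-1],
  [0,0,0.07,0,-1],
  [0,0,0.095,0,-1],
  [0,0,0.103,0,-1],
])

```text
time_s: 20.25
ee_pos: [449.5, 200.1, 78.5]
ee_rot: [-179.9, 0.4, 40.8]
force: [-1.1, 0.5, -0.6]
gripper_width: 43.4
gripper_force: 20.0
```

Call:
apply_moves([
  [0,0,0,0,-1],
  [0,0,0.001,0,-1],
  [0,0,0.002,0,-1],
  [0,0,0.002,0,-1],
  [0,0,0.002,0,-1],
])

```text
time_s: 20.75
ee_pos: [452.7, 201.4, 80.6]
ee_rot: [180.0, -0.1, 40.8]
force: [0.1, -0.5, -0.0]
gripper_width: 43.6
gripper_force: 20.0
```

Call:
apply_moves([
  [0,0,0.001,0,-1],
  [0,0,0.0015,0,-1],
  [0,0,0.0015,0,-1],
])

```text
time_s: 21.05
ee_pos: [452.3, 201.2, 78.4]
ee_rot: [180.0, 0.0, 40.8]
force: [-0.0, 1.6, -0.6]
gripper_width: 43.7
gripper_force: 20.0
```

Call:
apply_moves([
  [0,0,0.0005,0,-1],
  [0,0,0.001,0,-1],
  [0,0,0.001,0,-1],
])

```text
time_s: 21.35
ee_pos: [452.6, 201.4, 78.0]
ee_rot: [180.0, -0.0, 40.8]
force: [-1.0, -0.7, 4.4]
gripper_width: 43.3
gripper_force: 20.0
```

Call:
apply_moves([
  [0,0,0,0,-0.2],
  [0,0,0,0,0.5],
  [0,0,0,0,1],
  [0,0,0,0,1],
  [0,0,-0.01,0,1],
])

```text
time_s: 21.85
ee_pos: [451.3, 200.8, 86.5]
ee_rot: [-179.9, 0.2, 40.8]
force: [0.3, 0.6, -0.3]
gripper_width: 72.6
gripper_force: 0.0
```

Call:
apply_moves([
  [0,0,-0.03,0,1],
  [0,0,-0.055,0,1],
  [0,0,-0.073,0,1],
  [-0.01,0.02,-0.073,0,1],
  [-0.025,0.058,-0.073,0,1],
])

```text
time_s: 22.35
ee_pos: [471.6, 142.0, 162.0]
ee_rot: [180.0, -0.2, 41.0]
force: [1.1, -0.5, 0.4]
gripper_width: 91.4
gripper_force: 0.0
```

Call:
apply_moves([
  [-0.016,0.038,0,0,1],
  [-0.032,0.076,0,0,1],
  [-0.048,0.114,0,0,1],
  [-0.062,0.145,0,0,1],
  [-0.062,0.145,0,0,1],
])

```text
time_s: 22.85
ee_pos: [520.4, -12.7, 161.0]
ee_rot: [179.9, -0.0, 40.5]
force: [0.2, 0.7, 0.0]
gripper_width: 91.1
gripper_force: 0.0
```

```bash
python3 -c "
from h import *
d(591,-237,33)
a=cams.grab_frame('side');b=cams.grab_frame('top')
cv2.imwrite('pics/s4.png',a);cv2.imwrite('pics/t4.png',b)
a=a[240:320,275:355];c=b[175:250,285:365]
b=b[170:250,165:245]
cv2.imwrite('pics/a4.png',np.hstack([cv2.resize(x,(266,400),interpolation=2) for x in(a,b)]+[cv2.resize(c,(266,400),interpolation=2)]))
from h import *
"
```

```text
t 22.9 pos [520.4 -12.7 161. ] rot [ 1.7988e+02 -2.0000e-02  4.0530e+01] w 91.1 F [0.2 0.7 0. ] tool delta mm [-92.1 216.1 128.4]
```

View pics/a4.png

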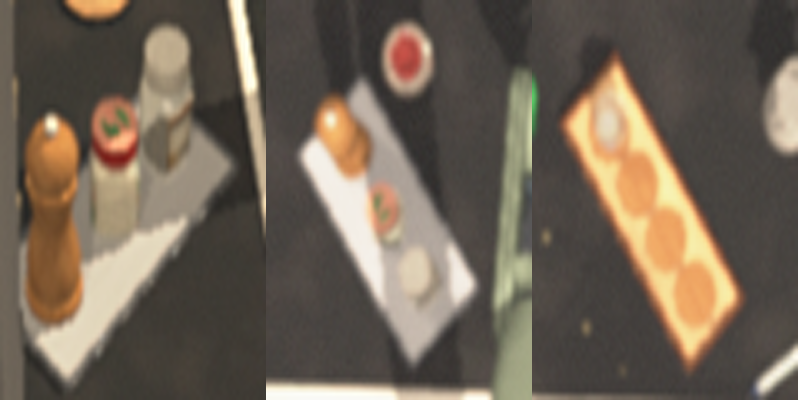

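All three stand upright on the tray, and the three board circles are clear. I measure the circles and use the known drop points as a check on camera bias.

```bash
python3 - <<'E'
from h import *
np.set_printoptions(precision=1,suppress=True)
b=cv2.imread("pics/t4.png")
c=b[185:245,292:352]; U=8
h=cv2.cvtColor(cv2.resize(c,None,fx=U,fy=U,interpolation=2),cv2.COLOR_BGR2HSV)
m=cv2.inRange(h,(3,60,90),(28,255,255))
bc=max(cv2.findContours(cv2.morphologyEx(m,cv2.MORPH_CLOSE,np.ones((41,41))),0,1)[0],key=cv2.contourArea)
tp=lambda p,z:on("top",((p[0]+.5)/U-.5+292,(p[1]+.5)/U-.5+185),z)
r=cv2.minAreaRect(np.array([tp(p[0],15)[:2] for p in bc],np.float32));print("board",r)
v=cv2.cvtColor(cv2.resize(c,None,fx=U,fy=U,interpolation=2),cv2.COLOR_BGR2GRAY)
k=np.zeros_like(m);cv2.drawContours(k,[bc],-1,255,-1);k=cv2.erode(k,np.ones((45,45)))
th,_=cv2.threshold(v[k>0].reshape(-1,1),0,255,cv2.THRESH_OTSU);print("otsu",th)
o=cv2.morphologyEx((v<th).astype(np.uint8)*k,cv2.MORPH_OPEN,np.ones((15,15)))
for q in cv2.findContours(o,0,2)[0]:
    if cv2.contourArea(q)>400:
        M=cv2.moments(q);e=(M["m10"]/M["m00"],M["m01"]/M["m00"]);x,y,w,hh=cv2.boundingRect(q)
        print("circ",tp(e,12),cv2.contourArea(q),[tp((x,y+hh/2),12)[:2],tp((x+w,y),12)[:2]],w,hh)
# caps on tray, crop scale
c2=cv2.resize(b[170:250,165:245],None,fx=U,fy=U,interpolation=2);cv2.imwrite("pics/tray8.png",cv2.resize(c2,(600,600)))
vis=cv2.cvtColor(o*200,cv2.COLOR_GRAY2BGR);big_=cv2.resize(c,None,fx=U,fy=U,interpolation=2);big_[o>0]=big_[o>0]//2
cv2.imwrite("pics/board8.png",cv2.resize(np.hstack([cv2.resize(c2,(480,480)),big_]),(800,400)))
E
```

```text
board ((520.5452880859375, -299.6459655761719), (303.19989013671875, 126.09906768798828), 40.055904388427734)
otsu 200.0
circ [ 392.7 -357.1   12. ] 420.0 [array([ 392.3, -352.8]), array([ 400.9, -361.9])] 16 29
circ [ 513.9 -307.7   12. ] 27326.5 [array([ 517.8, -213.9]), array([ 619.7, -389.3])] 304 333
```

View pics/board8.png

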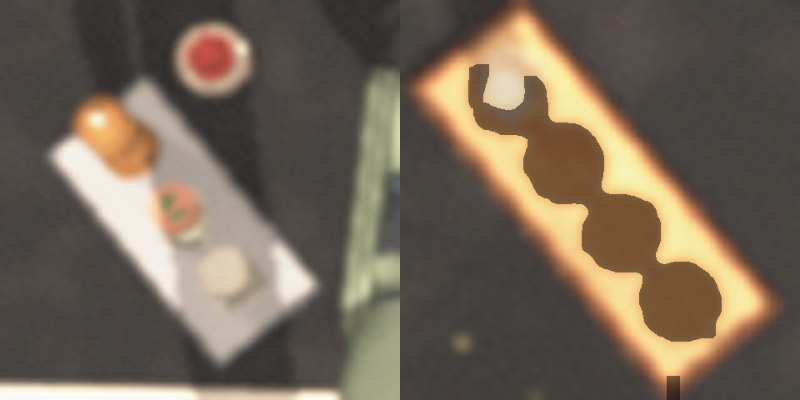

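The mask covers the three circles, joined at their necks. I'll separate them by eroding, and locate the caps (left half: button 99,117; red cap 177,206; white cap 226,273).

```bash
python3 - <<'E'
from h import *
np.set_printoptions(precision=1,suppress=True)
b=cv2.imread("pics/t4.png");U=8
c=cv2.resize(b[185:245,292:352],None,fx=U,fy=U,interpolation=2)
tp=lambda p,z:on("top",((p[0]+.5)/U-.5+292,(p[1]+.5)/U-.5+185),z)
v=cv2.cvtColor(c,cv2.COLOR_BGR2GRAY);m=cv2.inRange(cv2.cvtColor(c,cv2.COLOR_BGR2HSV),(3,60,90),(28,255,255))
for th in(190,200):
    k=cv2.erode(((v<th)&(m>0)).astype(np.uint8),cv2.getStructuringElement(2,(61,61)))
    for q in cv2.findContours(k,0,2)[0]:
        M=cv2.moments(q)
        if M["m00"]>150:print(th,tp((M["m10"]/M["m00"],M["m01"]/M["m00"]),12),M["m00"])
for n,p,z,w in(("mill",(99,117),175,(575.5,303.5)),("cinn",(177,206),102,(512.3,251.6)),("cocoa",(226,273),114,(452.6,201.4))):
    P=on("top",(165+(p[0]+.5)/5-.5,170+(p[1]+.5)/5-.5),z)[:2]; print(n,P,"robot-cam",w-P)
E
```

```text
190 [ 453.  -361.6   12. ] 614.0
190 [ 499.9 -321.    12. ] 496.0
190 [ 547.8 -280.7   12. ] 653.0
200 [ 452.5 -361.4   12. ] 1046.0
200 [ 499.3 -320.6   12. ] 911.0
200 [ 547.6 -280.2   12. ] 1039.0
mill [580.4 305.6] robot-cam [-4.9 -2.1]
cinn [514.  245.1] robot-cam [-1.7  6.5]
cocoa [453.5 197.4] robot-cam [-0.9  4. ]
```

The circles are 62.1 and 62.7 mm apart, as they should be. Comparing drop points and the side view puts the top camera about 2 mm high in x and 1.5 mm low in y. Corrected circles: cocoa (450.7,-360), cinnamon (497.6,-319.3), mill (545.7,-279). Coaster: (504,11). Now the glass.

Call:
apply_moves([
  [-0.015,0.035,0,0,1],
  [-0.032,0.075,0,0,1],
  [-0.05,0.115,0,0,1],
  [-0.067,0.155,0,0,1],
  [-0.084,0.195,0,0,1],
])

```text
time_s: 23.45
ee_pos: [583.4, -211.5, 160.8]
ee_rot: [-180.0, -0.0, 40.9]
force: [-0.1, -0.5, -0.0]
gripper_width: 91.2
gripper_force: 0.0
```

Call:
apply_moves([
  [-0.009,0.02,0,0,1],
  [-0.009,0.02,0.02,0,1],
  [-0.009,0.02,0.05,0,1],
  [-0.009,0.02,0.08,0,1],
  [-0.009,0.02,0.08,0,1],
])

```text
time_s: 23.95
ee_pos: [586.3, -230.0, 76.5]
ee_rot: [-179.5, 0.2, 40.9]
force: [-0.3, -0.4, 0.0]
gripper_width: 91.1
gripper_force: 0.0
```

```bash
python3 -c "
from h import *
d(590,-236,33)"
```

```text
t 23.9 pos [ 586.3 -230.    76.5] rot [-179.5     0.23   40.88] w 91.1 F [-0.3 -0.4  0. ] tool delta mm [-1.   7.4 43.5]
```

Call:
apply_moves([
  [0,0,0.005,0,1],
  [0,0,0.005,0,1],
  [0,0,0.005,0,1],
])

```text
time_s: 24.25
ee_pos: [590.1, -232.8, 77.1]
ee_rot: [179.9, -0.1, 40.8]
force: [-0.1, 0.3, -0.4]
gripper_width: 91.3
gripper_force: 0.0
```

```bash
python3 -c "
from h import *
d(590,-236,33)"
```

```text
t 24.2 pos [ 590.1 -232.8   77.1] rot [ 1.7985e+02 -7.0000e-02  4.0810e+01] w 91.3 F [-0.1  0.3 -0.4] tool delta mm [-2.3  2.2 44.1]
```

Call:
apply_moves([
  [-0.002,0.002,0.015,0,1],
  [-0.002,0.002,0.03,0,1],
  [-0.002,0.002,0.04,0,1],
  [-0.002,0.002,0.043,0,1],
  [-0.002,0.002,0.043,0,0.2],
])

```text
time_s: 24.75
ee_pos: [589.0, -235.7, 32.6]
ee_rot: [180.0, -0.0, 40.8]
force: [-0.4, 0.3, 0.5]
gripper_width: 85.9
gripper_force: 0.0
```

Call:
apply_moves([
  [0,0,0,0,-0.05],
  [0,0,0,0,-1],
  [0,0,0,0,-1],
  [0,0,0,0,-1],
  [0,0,0,0,-1],
], grip_force=14)

```text
time_s: 25.25
ee_pos: [589.1, -235.8, 32.7]
ee_rot: [180.0, -0.0, 40.8]
force: [0.5, -0.3, 0.3]
gripper_width: 46.1
gripper_force: 7.8
```

Call:
apply_moves([
  [0,0,0,0,-1],
  [0,0,0,0,-1],
  [0,0,0,0,-1],
])

```text
time_s: 25.55
ee_pos: [589.1, -235.8, 32.6]
ee_rot: [180.0, -0.0, 40.8]
force: [0.1, -0.6, 1.2]
gripper_width: 45.9
gripper_force: 14.0
```

Call:
apply_moves([
  [0,0,-0.01,0,-1],
  [0,0,-0.03,0,-1],
  [0,0,-0.06,0,-1],
  [0,0,-0.09,0,-1],
  [0,0,-0.11,0,-1],
])

```text
time_s: 26.05
ee_pos: [589.4, -235.8, 145.3]
ee_rot: [179.9, -0.1, 40.8]
force: [-0.6, -0.6, -0.7]
gripper_width: 45.8
gripper_force: 14.0
```

```bash
python3 -c "
from h import *
d(504,11,27)"
```

```text
t 26.1 pos [ 589.4 -235.8  145.3] rot [ 1.7987e+02 -7.0000e-02  4.0780e+01] w 45.8 F [-0.6 -0.6 -0.7] tool delta mm [  96.4 -243.   117.8]
```

Call:
apply_moves([
  [0.014,-0.035,0,0,-1],
  [0.028,-0.07,0,0,-1],
  [0.042,-0.105,0,0,-1],
  [0.056,-0.14,0,0,-1],
  [0.07,-0.175,0,0,-1],
])

```text
time_s: 26.55
ee_pos: [526.7, -56.1, 143.0]
ee_rot: [-180.0, -0.0, 40.8]
force: [0.9, 1.4, 0.1]
gripper_width: 45.8
gripper_force: 14.0
```

Call:
apply_moves([
  [0.014,-0.035,0,0,-1],
  [0.027,-0.0675,0,0,-1],
  [0.027,-0.0675,0.02,0,-1],
  [0.027,-0.0675,0.05,0,-1],
  [0.027,-0.0675,0.08,0,-1],
])

```text
time_s: 27.05
ee_pos: [504.2, 11.8, 62.6]
ee_rot: [179.9, -0.1, 40.8]
force: [-1.2, -0.2, -1.6]
gripper_width: 46.1
gripper_force: 14.0
```

Call:
apply_moves([
  [0,0,0.015,0,-1],
  [0,0,0.025,0,-1],
  [0,0,0.03,0,-1],
  [0,0,0.03,0,-1],
  [0,0,0.03,0,-1],
])

```text
time_s: 27.55
ee_pos: [504.6, 11.3, 33.2]
ee_rot: [179.9, -0.1, 40.8]
force: [0.2, 0.1, 0.4]
gripper_width: 46.0
gripper_force: 14.0
```

```bash
python3 -c "
from h import *
d(504,11,26.6)"
```

```text
t 27.6 pos [504.6  11.3  33.2] rot [ 1.7994e+02 -7.0000e-02  4.0780e+01] w 46.0 F [0.2 0.1 0.4] tool delta mm [-0.6 -0.2  6.6]
```

Call:
apply_moves([
  [0,0,0.002,0,-1],
  [0,0,0.004,0,-1],
  [0,0,0.005,0,-1],
  [0,0,0.005,0,-1],
])

```text
time_s: 27.95
ee_pos: [503.9, 11.3, 27.4]
ee_rot: [180.0, 0.0, 40.8]
force: [0.2, 0.5, -0.8]
gripper_width: 46.0
gripper_force: 14.0
```

Call:
apply_moves([
  [0,0,0.001,0,-1],
  [0,0,0.0015,0,-1],
  [0,0,0.0015,0,-1],
])

```text
time_s: 28.25
ee_pos: [504.3, 11.4, 26.5]
ee_rot: [180.0, -0.0, 40.8]
force: [-0.9, -0.5, 5.0]
gripper_width: 45.7
gripper_force: 14.0
```

Contact. Release, turn a quarter, and squeeze lightly so the glass is centred on the other axis too.

Call:
apply_moves([
  [0,0,0,0,0],
  [0,0,0,0,1],
  [0,0,0,0,1],
  [0,0,0,0,1],
  [0,0,0,0,1],
], grip_force=5)

```text
time_s: 28.75
ee_pos: [503.8, 11.3, 25.7]
ee_rot: [-180.0, 0.0, 40.8]
force: [0.1, -0.2, 0.0]
gripper_width: 75.4
gripper_force: 0.0
```

Call:
apply_moves([
  [0,0,0,-0.14,1],
  [0,0,0,-0.28,1],
  [0,0,0,-0.42,1],
  [0,0,0,-0.56,1],
  [0,0,0,-0.7,1],
])

```text
time_s: 29.25
ee_pos: [503.8, 11.3, 25.8]
ee_rot: [-180.0, 0.0, 81.2]
force: [-0.3, -0.6, 0.4]
gripper_width: 91.2
gripper_force: 0.0
```

Call:
apply_moves([
  [0,0,0,-0.14,1],
  [0,0,0,-0.28,1],
  [0,0,0,-0.42,1],
  [0,0,0,-0.56,1],
  [0,0,0,-0.7,1],
])

```text
time_s: 29.75
ee_pos: [503.8, 11.3, 25.8]
ee_rot: [-180.0, -0.0, 121.3]
force: [-0.4, 0.5, 0.7]
gripper_width: 91.1
gripper_force: 0.0
```

Call:
apply_moves([
  [0,0,0,-0.14,1],
  [0,0,0,-0.171,1],
  [0,0,0,-0.171,1],
  [0,0,0,-0.171,1],
])

```text
time_s: 30.15
ee_pos: [503.9, 11.3, 25.8]
ee_rot: [-180.0, -0.0, 130.7]
force: [0.5, -0.1, -0.5]
gripper_width: 91.6
gripper_force: 0.0
```

```bash
python3 -c "
from h import *
d(504,11,26.6)"
```

```text
t 30.1 pos [503.9  11.3  25.8] rot [-179.99   -0.    130.75] w 91.6 F [ 0.5 -0.1 -0.5] tool delta mm [-0.3 -0.1 -0.8]
```

Call:
apply_moves([
  [0,0,0,0,0.6],
  [0,0,0,0,0.4],
  [0,0,0,0,0.3],
  [0,0,0,0,0.22],
  [0,0,0,0,0.16],
])

```text
time_s: 30.65
ee_pos: [503.9, 11.3, 25.9]
ee_rot: [-180.0, 0.0, 130.8]
force: [0.9, -0.1, -0.3]
gripper_width: 54.2
gripper_force: 0.0
```

Call:
apply_moves([
  [0,0,0,0,0.1],
  [0,0,0,0,0.05],
  [0,0,0,0,0.02],
  [0,0,0,0,-0.02],
  [0,0,0,0,-0.06],
])

```text
time_s: 31.15
ee_pos: [503.9, 11.3, 25.9]
ee_rot: [-180.0, 0.0, 130.8]
force: [-0.0, -0.2, 0.0]
gripper_width: 46.5
gripper_force: 5.0
```

Call:
apply_moves([
  [0,0,0,0,-0.06],
  [0,0,0,0,-0.06],
  [0,0,0,0,0.3],
  [0,0,0,0,1],
  [0,0,0,0,1],
])

```text
time_s: 31.65
ee_pos: [504.0, 11.3, 25.9]
ee_rot: [180.0, 0.0, 130.8]
force: [0.9, -0.0, -0.6]
gripper_width: 67.9
gripper_force: 0.0
```

Call:
apply_moves([
  [0,0,0,0,1],
  [0,0,0,0,1],
  [0,0,-0.02,0,1],
  [0,0,-0.05,0,1],
  [0,0,-0.08,0,1],
])

```text
time_s: 32.15
ee_pos: [503.5, 11.3, 106.5]
ee_rot: [-179.9, -0.0, 130.8]
force: [0.7, -0.1, -0.5]
gripper_width: 91.5
gripper_force: 0.0
```

Call:
apply_moves([
  [0,0,-0.01,0.14,1],
  [0,0,-0.02,0.28,1],
  [0,0,-0.03,0.42,1],
  [0,0,-0.04,0.56,1],
  [0,0,-0.045,0.7,1],
])

```text
time_s: 32.65
ee_pos: [504.3, 11.3, 151.8]
ee_rot: [179.9, 0.0, 90.4]
force: [0.6, -0.2, -0.8]
gripper_width: 91.0
gripper_force: 0.0
```

Call:
apply_moves([
  [0,0,0,0.14,1],
  [0,0,0,0.28,1],
  [0,0,0,0.42,1],
  [0,0,0,0.56,1],
  [0,0,0,0.7,1],
])

```text
time_s: 33.15
ee_pos: [503.8, 11.3, 150.9]
ee_rot: [-180.0, 0.0, 50.3]
force: [-0.8, -0.5, -0.1]
gripper_width: 91.1
gripper_force: 0.0
```

Call:
apply_moves([
  [0,0,0,0.14,1],
  [0,0,0,0.171,1],
  [0,0,0,0.171,1],
], grip_force=20)

```text
time_s: 33.45
ee_pos: [503.8, 11.3, 150.9]
ee_rot: [-180.0, 0.0, 40.8]
force: [0.4, 0.2, -0.9]
gripper_width: 91.4
gripper_force: 0.0
```

Call:
apply_moves([
  [0.03,-0.032,0,0,1],
  [0.06,-0.065,0,0,1],
  [0.09,-0.097,0,0,1],
  [0.12,-0.13,0,0,1],
  [0.15,-0.162,0,0,1],
])

```text
time_s: 33.95
ee_pos: [511.4, 233.7, 151.0]
ee_rot: [180.0, -0.0, 40.8]
force: [1.4, -0.6, 0.2]
gripper_width: 91.1
gripper_force: 0.0
```

Call:
apply_moves([
  [0.013,-0.014,0,0,1],
  [0.013,-0.014,0,0,1],
  [0.013,-0.014,0,0,1],
])

```text
time_s: 34.25
ee_pos: [512.0, 250.8, 150.6]
ee_rot: [180.0, 0.1, 40.9]
force: [0.1, -0.6, 0.3]
gripper_width: 91.3
gripper_force: 0.0
```

```bash
python3 -c "
from h import *
d(512.3,251.6,71)
cv2.imwrite('pics/s5.png',cams.grab_frame('side'));cv2.imwrite('pics/t5.png',cams.grab_frame('top'))"
```

```text
t 34.2 pos [512.  250.8 150.6] rot [1.7998e+02 7.0000e-02 4.0860e+01] w 91.3 F [ 0.1 -0.6  0.3] tool delta mm [ 0.8 -0.5 79.6]
```

```bash
python3 - <<'E'
from h import *
a=cv2.imread('pics/s5.png')[215:255,285:325];b=cv2.imread('pics/t5.png')[200:235,236:271]
cv2.imwrite('pics/a5.png',np.hstack([cv2.resize(x,(400,400),interpolation=2) for x in(a,b)]))
E
```

```text
(no output)
```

View pics/a5.png

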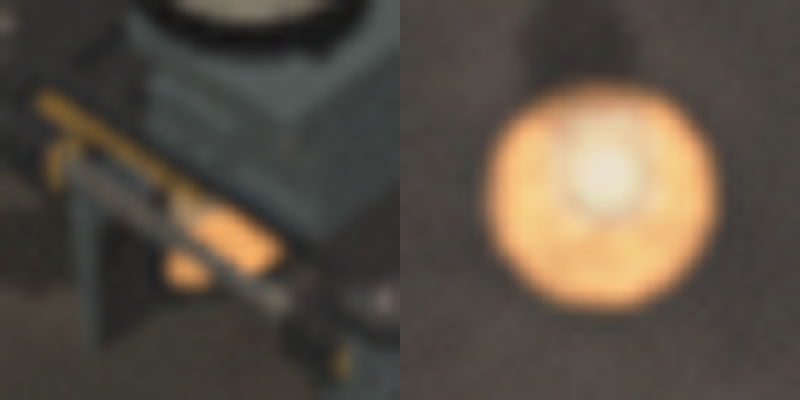

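The side view is blocked by the gripper. In the top view the glass (about 604,160) sits on the coaster (604,196). Part of that offset is parallax, so I quantify it by differencing against the first picture.

```bash
python3 - <<'E'
from h import *
np.set_printoptions(precision=1,suppress=True)
U=10;f=lambda n:cv2.resize(cv2.imread(n)[200:235,236:271],None,fx=U,fy=U,interpolation=2)
A,B=f('pics/top0.png'),f('pics/t5.png')
w=lambda p,z:on("top",(236+(p[0]+.5)/U-.5,200+(p[1]+.5)/U-.5),z)
for I in(A,B):
    m=cv2.inRange(cv2.cvtColor(I,cv2.COLOR_BGR2GRAY),110,255);c=max(cv2.findContours(m,0,2)[0],key=cv2.contourArea)
    (e,ax,_)=cv2.fitEllipse(c);print("coaster",w(e,6),np.array(ax)/U)
# whiteness (low saturation) inside coaster
s=cv2.cvtColor(B,cv2.COLOR_BGR2HSV)[...,1].astype(int);s0=cv2.cvtColor(A,cv2.COLOR_BGR2HSV)[...,1].astype(int)
k=np.zeros(s.shape,np.uint8);cv2.drawContours(k,[c],-1,255,-1);k=cv2.erode(k,np.ones((25,25)))
base=np.median(s[k>0]);print("sat median",base,"min",s[k>0].min())
for th in(15,30,45):
    q=((s<base-th)&(k>0)).astype(np.uint8)
    c2=max(cv2.findContours(q,0,2)[0],key=cv2.contourArea);x,y,ww,h=cv2.boundingRect(c2)
    e=(x+ww/2,y+h/2);print(th,"rim c",w(e,66),"foot c",w(e,8),"size px",ww/U,h/U,(x,y))
print("pred rim px size 48mm",48/4.5)
S=cv2.cvtColor(B,cv2.COLOR_BGR2HSV)[...,1]
cv2.imwrite('pics/a6.png',np.hstack([cv2.applyColorMap(cv2.convertScaleAbs(cv2.absdiff(A,B).max(2),alpha=2),2),cv2.applyColorMap(S,2)]))
E
```

```text
coaster [505.7  11.5   6. ] [18.4 18.5]
coaster [505.   11.5   6. ] [19.3 20.3]
sat median 108.0 min 31
15 rim c [508.4   7.5  66. ] foot c [516.1  10.1   8. ] size px 10.1 10.0 (129, 98)
30 rim c [508.6   8.4  66. ] foot c [516.3  11.    8. ] size px 8.1 8.7 (137, 104)
45 rim c [505.6   7.5  66. ] foot c [513.3  10.    8. ] size px 5.7 6.0 (151, 124)
pred rim px size 48mm 10.666666666666666
```

View pics/a6.png

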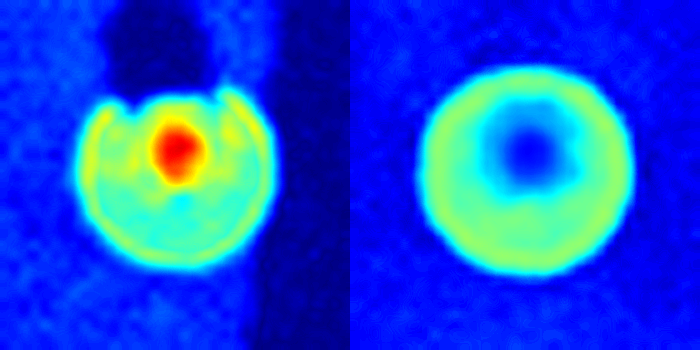

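Against the coaster centre, the glass is about 3 mm off, close to what I can measure, so it stays. Best estimate of the top-camera bias is now (-3,+2.5), putting the circles at cocoa (449.7,-359), cinnamon (496.5,-318.3) and mill (544.6,-277.8). Picking up the cinnamon jar.

Call:
apply_moves([
  [0,0,0.02,0,1],
  [0,0,0.05,0,1],
  [0,0,0.07,0,1],
  [0,0,0.079,0,1],
  [0,0,0.079,0,0.4],
])

```text
time_s: 34.85
ee_pos: [511.9, 249.7, 71.0]
ee_rot: [-180.0, 0.1, 40.7]
force: [0.3, 0.2, -0.8]
gripper_width: 85.7
gripper_force: 0.0
```

Call:
apply_moves([
  [0,0,0,0,0.2],
  [0,0,0,0,-1],
  [0,0,0,0,-1],
  [0,0,0,0,-1],
  [0,0,0,0,-1],
])

```text
time_s: 35.35
ee_pos: [512.5, 251.4, 72.3]
ee_rot: [-180.0, -0.0, 40.8]
force: [0.3, 1.4, 1.1]
gripper_width: 50.1
gripper_force: 19.1
```

Call:
apply_moves([
  [0,0,0,0,-1],
  [0,0,-0.02,0,-1],
  [0,0,-0.05,0,-1],
  [0,0,-0.08,0,-1],
  [0,0,-0.11,0,-1],
])

```text
time_s: 35.85
ee_pos: [512.0, 250.8, 182.6]
ee_rot: [180.0, 0.1, 40.8]
force: [0.3, 0.7, -2.2]
gripper_width: 50.1
gripper_force: 18.6
```

```bash
python3 -c "
from h import *
d(496.5,-318.3,77.5)"
```

```text
t 35.9 pos [512.  250.8 182.6] rot [1.800e+02 7.000e-02 4.079e+01] w 50.1 F [ 0.3  0.7 -2.2] tool delta mm [-383.4  420.7  105.6]
```

Call:
apply_moves([
  [-0.026,0.028,0,0,-1],
  [-0.051,0.056,0,0,-1],
  [-0.077,0.084,0,0,-1],
  [-0.102,0.112,0,0,-1],
  [-0.128,0.14,0,0,-1],
])

```text
time_s: 36.35
ee_pos: [506.4, 59.9, 181.6]
ee_rot: [180.0, 0.0, 40.8]
force: [-0.5, 0.2, -1.6]
gripper_width: 50.0
gripper_force: 18.6
```

Call:
apply_moves([
  [-0.026,0.028,0,0,-1],
  [-0.051,0.056,0,0,-1],
  [-0.077,0.084,0,0,-1],
  [-0.102,0.112,0,0,-1],
  [-0.128,0.14,0,0,-1],
])

```text
time_s: 36.85
ee_pos: [500.9, -129.7, 181.7]
ee_rot: [-180.0, 0.0, 40.8]
force: [0.7, -0.3, -1.0]
gripper_width: 50.1
gripper_force: 18.6
```

Call:
apply_moves([
  [-0.026,0.028,0,0,-1],
  [-0.051,0.056,0,0,-1],
  [-0.077,0.084,0,0,-1],
  [-0.102,0.112,0,0,-1],
  [-0.128,0.14,0,0,-1],
])

```text
time_s: 37.35
ee_pos: [495.4, -319.2, 181.5]
ee_rot: [-180.0, 0.0, 40.8]
force: [1.0, 0.4, -2.0]
gripper_width: 50.1
gripper_force: 18.6
```

Call:
apply_moves([
  [0,0.001,0.02,0,-1],
  [0,0.001,0.05,0,-1],
  [0,0.001,0.08,0,-1],
  [0,0.001,0.095,0,-1],
  [0,0.001,0.095,0,-1],
])

```text
time_s: 37.85
ee_pos: [494.6, -317.4, 84.0]
ee_rot: [-179.6, 0.1, 40.8]
force: [-0.7, -0.4, -1.5]
gripper_width: 49.8
gripper_force: 18.6
```

Call:
apply_moves([
  [0,0,0,0,-1],
  [0,0,0,0,-1],
])

```text
time_s: 38.05
ee_pos: [497.4, -319.1, 88.2]
ee_rot: [179.9, -0.0, 40.8]
force: [0.4, -0.0, -1.5]
gripper_width: 49.9
gripper_force: 18.6
```

```bash
python3 -c "
from h import *
d(496.5,-318.3,79)"
```

```text
t 38.0 pos [ 497.4 -319.1   88.2] rot [ 1.7986e+02 -3.0000e-02  4.0790e+01] w 49.9 F [ 0.4 -0.  -1.5] tool delta mm [-0.2 -1.2  9.2]
```

Call:
apply_moves([
  [0,-0.001,0.002,0,-1],
  [0,-0.001,0.004,0,-1],
  [0,-0.001,0.006,0,-1],
  [0,-0.001,0.006,0,-1],
  [0,-0.001,0.006,0,-1],
])

```text
time_s: 38.55
ee_pos: [496.0, -317.8, 81.0]
ee_rot: [180.0, 0.0, 40.8]
force: [0.5, 0.7, -2.1]
gripper_width: 50.2
gripper_force: 18.6
```

Call:
apply_moves([
  [0,0,0.001,0,-1],
  [0,0,0.001,0,-1],
  [0,0,0.001,0,-1],
])

```text
time_s: 38.85
ee_pos: [496.0, -317.8, 79.9]
ee_rot: [180.0, 0.0, 40.8]
force: [-0.1, 0.3, -1.6]
gripper_width: 50.0
gripper_force: 18.6
```

Call:
apply_moves([
  [0,0,0.001,0,-1],
  [0,0,0.001,0,-1],
  [0,0,0.001,0,-1],
])

```text
time_s: 39.15
ee_pos: [496.0, -318.0, 79.4]
ee_rot: [180.0, 0.0, 40.8]
force: [-1.3, -0.6, 3.4]
gripper_width: 50.0
gripper_force: 19.3
```

Contact. Release, quarter turn, squeeze along the board (its other circles are empty).

Call:
apply_moves([
  [0,0,0,0,0.2],
  [0,0,0,0,1],
  [0,0,0,0,1],
  [0,0,0,0,1],
  [0,0,0,0,1],
], grip_force=6)

```text
time_s: 39.65
ee_pos: [496.0, -317.7, 78.8]
ee_rot: [-180.0, -0.0, 40.8]
force: [1.1, 0.8, 0.1]
gripper_width: 84.1
gripper_force: 0.0
```

Call:
apply_moves([
  [0,0,0,-0.14,1],
  [0,0,0,-0.28,1],
  [0,0,0,-0.42,1],
  [0,0,0,-0.56,1],
  [0,0,0,-0.7,1],
])

```text
time_s: 40.15
ee_pos: [496.0, -317.8, 78.9]
ee_rot: [180.0, -0.0, 81.2]
force: [-0.6, 0.5, -0.3]
gripper_width: 91.5
gripper_force: 0.0
```

Call:
apply_moves([
  [0,0,0,-0.14,1],
  [0,0,0,-0.28,1],
  [0,0,0,-0.42,1],
  [0,0,0,-0.56,1],
  [0,0,0,-0.7,1],
])

```text
time_s: 40.65
ee_pos: [496.0, -317.8, 78.9]
ee_rot: [-180.0, -0.0, 121.3]
force: [-0.7, 0.5, -0.1]
gripper_width: 91.0
gripper_force: 0.0
```

Call:
apply_moves([
  [0,0,0,-0.14,1],
  [0,0,0,-0.171,0.6],
  [0,0,0,-0.171,0.4],
  [0,0,0,-0.171,0.3],
  [0,0,0,-0.171,0.22],
])

```text
time_s: 41.15
ee_pos: [496.0, -317.8, 78.9]
ee_rot: [-180.0, 0.0, 130.8]
force: [0.2, 0.3, 0.4]
gripper_width: 62.0
gripper_force: 0.0
```

Call:
apply_moves([
  [0,0,0,0,0.16],
  [0,0,0,0,0.12],
  [0,0,0,0,0.08],
  [0,0,0,0,0.04],
  [0,0,0,0,0],
])

```text
time_s: 41.65
ee_pos: [495.9, -317.9, 79.0]
ee_rot: [-180.0, 0.0, 130.8]
force: [-0.9, -0.8, 0.1]
gripper_width: 52.2
gripper_force: 5.8
```

```bash
python3 -c "
from h import *
d(496.5,-318.3,79)"
```

```text
t 41.6 pos [ 495.9 -317.9   79. ] rot [-179.99    0.    130.79] w 52.2 F [-0.9 -0.8  0.1] tool delta mm [-0.7  0.2 -0. ]
```

Call:
apply_moves([
  [0,0,0,0,-0.1],
  [0,0,0,0,-0.2],
  [0,0,0,0,-0.2],
])

```text
time_s: 41.95
ee_pos: [495.9, -317.8, 79.0]
ee_rot: [-180.0, 0.0, 130.8]
force: [-0.9, -0.3, 0.2]
gripper_width: 52.3
gripper_force: 5.8
```

Call:
apply_moves([
  [0,0,0,0,0.3],
  [0,0,0,0,1],
  [0,0,0,0,1],
  [0,0,0,0,1],
  [0,0,-0.01,0,1],
])

```text
time_s: 42.45
ee_pos: [495.2, -317.1, 88.0]
ee_rot: [-180.0, -0.2, 130.8]
force: [0.3, -0.2, 0.5]
gripper_width: 88.4
gripper_force: 0.0
```

Call:
apply_moves([
  [0,0,-0.03,0.14,1],
  [0,0,-0.06,0.28,1],
  [0,0,-0.09,0.42,1],
  [0,0,-0.12,0.56,1],
  [0,0,-0.13,0.7,1],
])

```text
time_s: 42.95
ee_pos: [497.4, -318.7, 223.6]
ee_rot: [179.7, 0.2, 90.4]
force: [-0.0, -0.2, 0.7]
gripper_width: 91.2
gripper_force: 0.0
```

Call:
apply_moves([
  [0,0,0,0.14,1],
  [0,0,0,0.28,1],
  [0,0,0,0.42,1],
  [0,0,0,0.56,1],
  [0,0,0,0.7,1],
])

```text
time_s: 43.45
ee_pos: [496.0, -317.8, 219.8]
ee_rot: [179.9, -0.0, 50.3]
force: [-0.8, 0.1, -0.5]
gripper_width: 91.0
gripper_force: 0.0
```

Call:
apply_moves([
  [0,0,0,0.14,1],
  [0,0,0,0.171,1],
  [0,0,0,0.171,1],
], grip_force=20)

```text
time_s: 43.75
ee_pos: [496.1, -317.8, 219.7]
ee_rot: [179.9, -0.0, 40.8]
force: [-0.2, -0.3, 0.8]
gripper_width: 91.1
gripper_force: 0.0
```

```bash
python3 -c "
from h import *
d(576,304,209)"
```

```text
t 43.8 pos [ 496.1 -317.8  219.7] rot [ 1.7995e+02 -2.0000e-02  4.0790e+01] w 91.1 F [-0.2 -0.3  0.8] tool delta mm [ 466.7 -418.5   10.5]
```

```bash
python3 -c "
from h import *
cv2.imwrite('pics/s6.png',cams.grab_frame('side'))"
```

Call:
apply_moves([
  [0.031,-0.028,0,0,1],
  [0.062,-0.056,0,0,1],
  [0.094,-0.084,0,0,1],
  [0.125,-0.112,0,0,1],
  [0.156,-0.14,0,0,1],
])

```text
time_s: 44.3
ee_pos: [522.7, -108.3, 219.4]
ee_rot: [180.0, -0.0, 40.8]
force: [1.2, 0.2, -0.3]
gripper_width: 91.1
gripper_force: 0.0
```

Call:
apply_moves([
  [0.031,-0.028,0,0,1],
  [0.062,-0.056,0,0,1],
  [0.094,-0.084,0,0,1],
  [0.125,-0.112,0,0,1],
  [0.156,-0.14,0,0,1],
])

```text
time_s: 44.8
ee_pos: [549.3, 99.8, 219.4]
ee_rot: [180.0, -0.0, 40.8]
force: [0.4, -0.3, 0.5]
gripper_width: 91.1
gripper_force: 0.0
```

Call:
apply_moves([
  [0.031,-0.028,0,0,1],
  [0.062,-0.056,0,0,1],
  [0.094,-0.084,0,0,1],
  [0.125,-0.112,0,0,1],
  [0.157,-0.14,0,0,1],
])

```text
time_s: 45.3
ee_pos: [576.7, 308.3, 219.4]
ee_rot: [180.0, -0.0, 40.8]
force: [0.9, -0.8, 0.7]
gripper_width: 91.0
gripper_force: 0.0
```

Call:
apply_moves([
  [0,0,0,-0.14,1],
  [0,0,0,-0.28,1],
  [0,0,0,-0.42,1],
  [0,0,0,-0.56,1],
  [0,0,0,-0.7,1],
])

```text
time_s: 45.8
ee_pos: [576.7, 306.7, 219.2]
ee_rot: [180.0, -0.0, 81.3]
force: [-0.2, -0.1, -0.1]
gripper_width: 90.9
gripper_force: 0.0
```

Call:
apply_moves([
  [0,0,0,-0.14,1],
  [0,0,0,-0.28,1],
  [0,0,0,-0.42,1],
  [0,0,0,-0.56,1],
  [0,0,0,-0.7,1],
])

```text
time_s: 46.3
ee_pos: [576.7, 306.6, 219.2]
ee_rot: [180.0, 0.0, 121.4]
force: [-0.3, 0.3, -0.6]
gripper_width: 91.1
gripper_force: 0.0
```

Call:
apply_moves([
  [0,0,0,-0.14,1],
  [0,0,0,-0.171,1],
  [0,0,0,-0.171,1],
], grip_force=8)

```text
time_s: 46.6
ee_pos: [576.8, 306.6, 219.2]
ee_rot: [180.0, 0.0, 130.8]
force: [-1.0, -0.3, 0.1]
gripper_width: 91.1
gripper_force: 0.0
```

```bash
python3 -c "
from h import *
np.set_printoptions(precision=1,suppress=True)
d(576,304,127.4)
b=cams.grab_frame('top');a=cams.grab_frame('side');cv2.imwrite('pics/t7.png',b);cv2.imwrite('pics/s7.png',a)
cv2.imwrite('pics/a7.png',np.hstack([cv2.resize(x,(400,500),interpolation=2) for x in(a[140:215,265:325],b[180:250,292:348])]))"
```

```text
t 46.6 pos [576.8 306.6 219.2] rot [180.    0.  130.8] w 91.1 F [-1.  -0.3  0.1] tool delta mm [-1.5 -2.3 91.8]
```

View pics/a7.png

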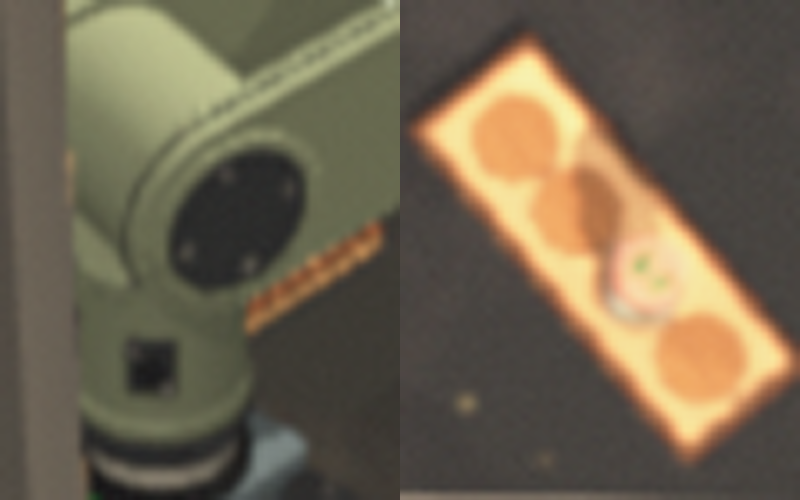

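The cinnamon jar stands upright at circle 2 (cap 650,272; neighbouring circles c1 at 701,357 and c4 at 514,137). I compare it with c2 interpolated from c1 and c4.

```bash
python3 - <<'E'
from h import *
np.set_printoptions(precision=1,suppress=True)
p=lambda u,v:(292+(u-400+.5)/7.143-.5,180+(v+.5)/7.143-.5)
c1,c4,cap=on("top",p(701,357),12),on("top",p(514,137),12),on("top",p(650,272),109)
print("c1",c1,"c4",c4,"len(186)",np.linalg.norm(c1-c4)); u=(c4-c1)/np.linalg.norm(c4-c1)
m=(c1+c4)/2; C=[m+u*s for s in(-93,-31,31,93)]
print("circles",*C); print("cap",cap,"cap-c2",(cap-C[1])[:2],"robot-cam",(np.array([496,-317.8])-cap[:2]))
# independent: circle mask centroids and red/pink cap
b=cv2.imread('pics/t7.png');U=8;I=cv2.resize(b[185:245,292:352],None,fx=U,fy=U,interpolation=2)
H=cv2.cvtColor(I,cv2.COLOR_BGR2HSV);v=cv2.cvtColor(I,cv2.COLOR_BGR2GRAY)
w=lambda e,z:on("top",(292+(e[0]+.5)/U-.5,185+(e[1]+.5)/U-.5),z)
m=((v<195)&(cv2.inRange(H,(3,60,90),(28,255,255))>0)).astype(np.uint8)
for q in cv2.findContours(cv2.erode(m,cv2.getStructuringElement(2,(61,61))),0,2)[0]:
    M=cv2.moments(q)
    if M["m00"]>150:print("mask circ",w((M["m10"]/M["m00"],M["m01"]/M["m00"]),12),M["m00"])
pk=((H[...,0]<6)|(H[...,0]>165)).astype(np.uint8)*(H[...,2]>140)*(H[...,1]>25)
c=max(cv2.findContours(cv2.morphologyEx(pk.astype(np.uint8),3,np.ones((25,25))),0,2)[0],key=cv2.contourArea)
x,y,ww,h=cv2.boundingRect(c);print("pink",w((x+ww/2,y+h/2),109),ww/U,h/U,"exp 10.7px")
E
```

```text
c1 [ 453.5 -362.2   12. ] c4 [ 594.7 -239.2   12. ] len(186) 187.1822334547918
circles [ 454.  -361.8   12. ] [ 500.7 -321.    12. ] [ 547.5 -280.3   12. ] [ 594.2 -239.6   12. ]
cap [ 495.6 -319.5  109. ] cap-c2 [-5.2  1.5] robot-cam [0.4 1.7]
mask circ [ 453.6 -362.1   12. ] 1001.5
mask circ [ 553.4 -293.    12. ] 2998.0
mask circ [ 593.8 -240.4   12. ] 688.5Traceback (most recent call last):
  File "<stdin>", line 17, in <module>
ValueError: max() iterable argument is empty
```

```bash
python3 - <<'E'
from h import *
np.set_printoptions(precision=1,suppress=True)
U=8
def seg(f,x0,y0,n,rob,z,bmax):
    I=cv2.resize(cv2.imread(f)[y0:y0+n,x0:x0+n],None,fx=U,fy=U,interpolation=2)
    L=cv2.cvtColor(I,cv2.COLOR_BGR2LAB).astype(int);A=L[...,1]-128;B=L[...,2]-128
    k=n*U//2;
    for ta in(8,14):
        q=((A>ta)&(B<bmax)).astype(np.uint8);q=cv2.morphologyEx(q,2,np.ones((9,9)));q=cv2.morphologyEx(q,3,np.ones((31,31)))
        cs=cv2.findContours(q,0,2)[0]
        if not cs: print(f,ta,"none");continue
        c=max(cs,key=cv2.contourArea);(e,r)=cv2.minEnclosingCircle(c);el=cv2.fitEllipse(c)
        P=on("top",(x0+(el[0][0]+.5)/U-.5,y0+(el[0][1]+.5)/U-.5),z)
        print(f,ta,"ell",np.array(el[1])/U,P,"rob-cam",np.array(rob)-P[:2])
    return A,B
A,B=seg('pics/t4.png',190,202,20,(512.3,251.6),102,60)
A,B=seg('pics/t7.png',316,207,20,(496,-317.8),109,32)
print(A[::16,::16]);print(B[::16,::16])
E
```

```text
pics/t4.png 8 ell [ 9.9 16.3] [519.3 253.1 102. ] rob-cam [-7.  -1.5]
pics/t4.png 14 ell [7.9 9.4] [511.8 245.2 102. ] rob-cam [0.5 6.4]
pics/t7.png 8 ell [5.5 9.9] [ 498.  -297.1  109. ] rob-cam [ -2.  -20.7]
pics/t7.png 14 ell [4.  8.2] [ 502.  -295.7  109. ] rob-cam [ -6.  -22.1]
[[24 22 21 18 13 15 19 10  0  1]
 [23 23 21 19 14 11 15 18  4  1]
 [24 21 21 19 13 10  5 13 16  2]
 [21 23 20 18 16 12  6 -4 13 14]
 [17 21 17 18 11  6  4  0 -4 16]
 [-2  0 16 19  6 -9  4  4 -2 -1]
 [-1  2 16 22  5  3 -3  5 -1 -4]
 [-1  2 16 14  9  2  1  5  0 -4]
 [14  0 11  3  6 13 11  7 -1  2]
 [19 16  2  5  6  7  8 16 19 21]]
[[42 35 33 34 36 36 31 11  2  3]
 [43 36 34 33 36 36 37 27  6  2]
 [43 36 35 32 37 38 39 39 22  4]
 [45 39 33 31 34 33 34 36 40 20]
 [44 39 29 25 28 33 30 28 35 38]
 [38 39 33 26 33 35 31 27 29 39]
 [37 39 31 27 31 33 35 34 32 35]
 [39 39 31 22 28 29 33 30 34 36]
 [39 39 35 21 23 27 26 29 37 39]
 [29 37 39 33 28 29 29 35 42 43]]
```

The estimates scatter by about 2 mm; pooled, the circles are c1 (451,-359.3), c2 (498,-318.4) and c3 (545.3,-278), so the cinnamon jar is within about 2 mm of its centre. Next, centre the mill on the tray along the row and pick it up.

Call:
apply_moves([
  [0,0,0.02,0,1],
  [0,0,0.05,0,1],
  [0,0,0.08,0,1],
  [0,0,0.091,0,1],
  [0,0,0.091,0,0.6],
])

```text
time_s: 47.2
ee_pos: [575.9, 306.1, 126.3]
ee_rot: [-179.8, -0.0, 130.8]
force: [-0.6, 0.2, 1.3]
gripper_width: 86.0
gripper_force: 0.0
```

Call:
apply_moves([
  [0,0,0,0,0.4],
  [0,0,0,0,0.3],
  [0,0,0,0,0.22],
  [0,0,0,0,0.16],
  [0,0,0,0,0.12],
])

```text
time_s: 47.7
ee_pos: [576.9, 306.6, 128.5]
ee_rot: [180.0, 0.0, 130.8]
force: [0.1, 0.6, -0.8]
gripper_width: 51.4
gripper_force: 0.0
```

Call:
apply_moves([
  [0,0,0,0,0.08],
  [0,0,0,0,0.04],
  [0,0,0,0,0],
  [0,0,0,0,-0.1],
  [0,0,0,0,-0.1],
])

```text
time_s: 48.2
ee_pos: [576.9, 306.7, 128.1]
ee_rot: [180.0, 0.0, 130.8]
force: [0.3, 1.0, 1.1]
gripper_width: 47.8
gripper_force: 8.0
```

```bash
python3 -c "
from h import *
d(576.8,306.6,127.4)"
```

```text
t 48.2 pos [576.9 306.7 128.1] rot [1.7997e+02 1.0000e-02 1.3079e+02] w 47.8 F [0.3 1.  1.1] tool delta mm [ 0.  -0.2  0.7]
```

Call:
apply_moves([
  [0,0,0,0,0.4],
  [0,0,0,0,1],
  [0,0,0,0,1],
  [0,0,0,0,1],
  [0,0,0,0,1],
], grip_force=20)

```text
time_s: 48.7
ee_pos: [576.7, 306.5, 127.8]
ee_rot: [-180.0, 0.0, 130.8]
force: [-0.7, -1.0, -0.6]
gripper_width: 84.8
gripper_force: 0.0
```

Call:
apply_moves([
  [0,0,0,0.14,1],
  [0,0,0,0.28,1],
  [0,0,0,0.42,1],
  [0,0,0,0.56,1],
  [0,0,0,0.7,1],
])

```text
time_s: 49.2
ee_pos: [576.7, 306.5, 127.9]
ee_rot: [-180.0, 0.0, 90.4]
force: [-0.4, -0.2, -0.1]
gripper_width: 91.1
gripper_force: 0.0
```

Call:
apply_moves([
  [0,0,0,0.14,1],
  [0,0,0,0.28,1],
  [0,0,0,0.42,1],
  [0,0,0,0.56,1],
  [0,0,0,0.7,1],
])

```text
time_s: 49.7
ee_pos: [576.7, 306.6, 127.9]
ee_rot: [180.0, 0.0, 50.2]
force: [-0.2, 0.6, -0.5]
gripper_width: 91.1
gripper_force: 0.0
```

Call:
apply_moves([
  [0,0,0,0.14,1],
  [0,0,0,0.171,1],
  [0,0,0,0.171,0.5],
  [0,0,0,0.171,0.2],
  [0,0,0,0.171,-1],
])

```text
time_s: 50.2
ee_pos: [576.7, 306.6, 127.9]
ee_rot: [180.0, 0.0, 40.8]
force: [0.8, -0.4, -0.5]
gripper_width: 70.0
gripper_force: 0.0
```

Call:
apply_moves([
  [0,0,0,0,-1],
  [0,0,0,0,-1],
  [0,0,0,0,-1],
  [0,0,0,0,-1],
  [0,0,0,0,-1],
])

```text
time_s: 50.7
ee_pos: [576.7, 306.6, 127.9]
ee_rot: [-180.0, -0.0, 40.8]
force: [-0.4, 0.6, -0.1]
gripper_width: 47.2
gripper_force: 20.0
```

Call:
apply_moves([
  [0,0,-0.015,0,-1],
  [0,0,-0.045,0,-1],
  [0,0,-0.075,0,-1],
  [0,0,-0.105,0,-1],
  [0,0,-0.125,0,-1],
])

```text
time_s: 51.2
ee_pos: [577.1, 306.6, 254.9]
ee_rot: [180.0, -0.1, 40.8]
force: [-0.0, 0.2, -2.1]
gripper_width: 47.5
gripper_force: 20.0
```

Call:
apply_moves([
  [0,0,0,0,-1],
  [0,0,0,0,-1],
])

```text
time_s: 51.4
ee_pos: [576.4, 306.3, 251.9]
ee_rot: [-180.0, 0.1, 40.8]
force: [0.4, 0.8, -3.1]
gripper_width: 47.4
gripper_force: 20.0
```

```bash
python3 -c "
from h import *
d(545.3,-278,135)"
```

```text
t 51.4 pos [576.4 306.3 251.9] rot [-1.7999e+02  7.0000e-02  4.0780e+01] w 47.4 F [ 0.4  0.8 -3.1] tool delta mm [-405.1  422.2  117.4]
```

Call:
apply_moves([
  [-0.027,0.028,0,0,-1],
  [-0.054,0.056,0,0,-1],
  [-0.081,0.084,0,0,-1],
  [-0.108,0.112,0,0,-1],
  [-0.135,0.141,0,0,-1],
])

```text
time_s: 51.9
ee_pos: [565.1, 110.0, 250.4]
ee_rot: [-179.9, 0.2, 40.8]
force: [0.1, -0.4, -2.2]
gripper_width: 47.1
gripper_force: 20.0
```

Call:
apply_moves([
  [-0.027,0.028,0,0,-1],
  [-0.054,0.056,0,0,-1],
  [-0.081,0.084,0,0,-1],
  [-0.108,0.112,0,0,-1],
  [-0.135,0.141,0,0,-1],
])

```text
time_s: 52.4
ee_pos: [555.0, -84.6, 250.6]
ee_rot: [-179.8, 0.2, 40.8]
force: [1.2, 0.1, -1.9]
gripper_width: 47.5
gripper_force: 20.0
```

Call:
apply_moves([
  [-0.027,0.028,0,0,-1],
  [-0.054,0.056,0,0,-1],
  [-0.081,0.084,0,0,-1],
  [-0.108,0.112,0,0,-1],
  [-0.136,0.14,0,0,-1],
])

```text
time_s: 52.9
ee_pos: [543.7, -279.2, 250.4]
ee_rot: [-179.8, 0.1, 40.8]
force: [1.1, 0.2, -0.9]
gripper_width: 47.3
gripper_force: 20.0
```

Call:
apply_moves([
  [0,0,0,0,-1],
  [0,0,0,0,-1],
])

```text
time_s: 53.1
ee_pos: [544.0, -278.2, 250.5]
ee_rot: [-179.7, 0.0, 40.7]
force: [0.8, 0.4, -2.2]
gripper_width: 47.1
gripper_force: 20.0
```

```bash
python3 -c "
from h import *
d(545.3,-278,135)"
```

```text
t 53.1 pos [ 544.  -278.2  250.5] rot [-1.7974e+02  5.0000e-02  4.0670e+01] w 47.1 F [ 0.8  0.4 -2.2] tool delta mm [  1.2   1.2 115.5]
```

Call:
apply_moves([
  [0.001,0,0.025,0,-1],
  [0.001,0,0.055,0,-1],
  [0.001,0,0.085,0,-1],
  [0.001,0,0.105,0,-1],
  [0.001,0,0.108,0,-1],
])

```text
time_s: 53.6
ee_pos: [543.7, -274.7, 141.2]
ee_rot: [-179.6, 0.1, 40.9]
force: [0.5, 0.1, -1.9]
gripper_width: 47.3
gripper_force: 20.0
```

Call:
apply_moves([
  [0,0,0,0,-1],
  [0,0,0,0,-1],
  [0,0,0,0,-1],
])

```text
time_s: 53.9
ee_pos: [546.6, -277.6, 146.5]
ee_rot: [179.8, -0.1, 40.8]
force: [0.5, -0.7, -2.5]
gripper_width: 47.3
gripper_force: 20.0
```

```bash
python3 -c "
from h import *
d(545.3,-278,135)"
```

```text
t 53.9 pos [ 546.6 -277.6  146.5] rot [ 1.7985e+02 -6.0000e-02  4.0800e+01] w 47.3 F [ 0.5 -0.7 -2.5] tool delta mm [-1.2 -0.6 11.5]
```

Call:
apply_moves([
  [-0.001,0,0.003,0,-1],
  [-0.001,0,0.006,0,-1],
  [-0.001,0,0.008,0,-1],
  [-0.001,0,0.008,0,-1],
  [-0.001,0,0.008,0,-1],
])

```text
time_s: 54.4
ee_pos: [544.9, -278.2, 136.8]
ee_rot: [-180.0, 0.0, 40.8]
force: [-0.1, -1.0, -1.6]
gripper_width: 47.5
gripper_force: 20.0
```

Call:
apply_moves([
  [0,0,0.001,0,-1],
  [0,0,0.001,0,-1],
  [0,0,0.001,0,-1],
])

```text
time_s: 54.7
ee_pos: [545.0, -278.2, 136.0]
ee_rot: [180.0, 0.0, 40.8]
force: [0.7, -0.4, -2.4]
gripper_width: 47.5
gripper_force: 20.0
```

Call:
apply_moves([
  [0,0,0.001,0,-1],
  [0,0,0.001,0,-1],
  [0,0,0.001,0,-1],
])

```text
time_s: 55.0
ee_pos: [545.0, -278.2, 135.0]
ee_rot: [180.0, -0.0, 40.8]
force: [-1.6, -0.5, -1.7]
gripper_width: 47.0
gripper_force: 20.0
```

Call:
apply_moves([
  [0,0,0.0005,0,-1],
  [0,0,0.001,0,-1],
  [0,0,0.001,0,-1],
])

```text
time_s: 55.3
ee_pos: [545.3, -278.1, 134.8]
ee_rot: [179.9, -0.0, 40.8]
force: [-1.1, 1.1, 5.2]
gripper_width: 47.2
gripper_force: 20.0
```

Call:
apply_moves([
  [0,0,0,0,-0.2],
  [0,0,0,0,0.5],
  [0,0,0,0,1],
  [0,0,0,0,1],
  [0,0,-0.01,0,1],
])

```text
time_s: 55.8
ee_pos: [543.9, -277.7, 142.6]
ee_rot: [-179.8, 0.1, 40.8]
force: [0.3, -0.9, 0.3]
gripper_width: 76.5
gripper_force: 0.0
```

Call:
apply_moves([
  [0,0,-0.025,0,1],
  [0,0,-0.05,0,1],
  [0,0,-0.07,0,1],
  [0.015,-0.025,-0.07,0,1],
  [0.033,-0.058,-0.07,0,1],
])

```text
time_s: 56.3
ee_pos: [532.8, -213.4, 215.2]
ee_rot: [179.8, -0.1, 40.6]
force: [0.6, 0.9, -0.1]
gripper_width: 91.0
gripper_force: 0.0
```

Call:
apply_moves([
  [0.02,-0.035,0,0,1],
  [0.04,-0.07,0,0,1],
  [0.061,-0.106,0,0,1],
  [0.081,-0.141,0,0,1],
  [0.101,-0.176,0,0,1],
])

```text
time_s: 56.8
ee_pos: [493.3, -12.0, 214.7]
ee_rot: [179.9, -0.0, 40.8]
force: [1.3, 1.3, 0.3]
gripper_width: 91.3
gripper_force: 0.0
```

Call:
apply_moves([
  [0.02,-0.035,0,0,1],
  [0.04,-0.07,0,0,1],
  [0.061,-0.106,0,0,1],
  [0.081,-0.141,0,0,1],
  [0.109,-0.189,0,0,1],
])

```text
time_s: 57.3
ee_pos: [453.5, 196.4, 214.8]
ee_rot: [179.9, -0.1, 40.7]
force: [0.7, 0.9, -0.1]
gripper_width: 91.1
gripper_force: 0.0
```

Call:
apply_moves([
  [0,0,0.01,-0.14,1],
  [0,0,0.02,-0.28,1],
  [0,0,0.04,-0.42,1],
  [0,0,0.06,-0.56,1],
  [0,0,0.07,-0.7,1],
])

```text
time_s: 57.8
ee_pos: [453.1, 195.2, 143.0]
ee_rot: [-179.9, 0.1, 81.2]
force: [-0.3, -0.1, 0.5]
gripper_width: 91.5
gripper_force: 0.0
```

Call:
apply_moves([
  [0,0,0,-0.14,1],
  [0,0,0,-0.28,1],
  [0,0,0,-0.42,1],
  [0,0,0,-0.56,1],
  [0,0,0,-0.7,1],
])

```text
time_s: 58.3
ee_pos: [454.0, 195.5, 144.6]
ee_rot: [179.9, 0.0, 121.3]
force: [-0.5, 1.5, 0.2]
gripper_width: 91.6
gripper_force: 0.0
```

Call:
apply_moves([
  [0,0,0,-0.14,1],
  [0,0,0,-0.171,1],
  [0,0,0,-0.171,1],
], grip_force=7)

```text
time_s: 58.6
ee_pos: [454.0, 195.5, 144.5]
ee_rot: [180.0, 0.0, 130.8]
force: [-0.0, -0.0, -0.8]
gripper_width: 91.3
gripper_force: 0.0
```

```bash
python3 -c "
from h import *
d(451.5,200.5,78)"
```

```text
t 58.6 pos [454.  195.5 144.5] rot [1.7995e+02 3.0000e-02 1.3078e+02] w 91.3 F [-0.  -0.  -0.8] tool delta mm [ 5.5  1.3 66.5]
```

Call:
apply_moves([
  [0.005,0,0.015,0,1],
  [0.005,0,0.045,0,1],
  [0.005,0,0.062,0,1],
  [0.005,0,0.066,0,1],
  [0.005,0,0.066,0,0.6],
])

```text
time_s: 59.1
ee_pos: [450.5, 199.2, 77.9]
ee_rot: [-180.0, -0.0, 130.8]
force: [0.1, -0.6, 0.6]
gripper_width: 85.9
gripper_force: 0.0
```

Call:
apply_moves([
  [0,0,0,0,0.4],
  [0,0,0,0,0.3],
  [0,0,0,0,0.22],
  [0,0,0,0,0.16],
  [0,0,0,0,0.12],
])

```text
time_s: 59.6
ee_pos: [450.6, 199.2, 78.2]
ee_rot: [180.0, 0.0, 130.8]
force: [-1.1, 0.3, 0.5]
gripper_width: 51.3
gripper_force: 0.0
```

Call:
apply_moves([
  [0,0,0,0,0.07],
  [0,0,0,0,0.02],
  [0,0,0,0,-0.04],
  [0,0,0,0,-0.15],
  [0,0,0,0,-0.15],
])

```text
time_s: 60.1
ee_pos: [450.6, 199.2, 77.9]
ee_rot: [180.0, 0.0, 130.8]
force: [0.1, 0.2, 0.1]
gripper_width: 44.0
gripper_force: 7.0
```

Call:
apply_moves([
  [0,0,0,0,0.4],
  [0,0,0,0,1],
  [0,0,0,0,1],
  [0,0,0,0,1],
  [0,0,0,0,1],
], grip_force=20)

```text
time_s: 60.6
ee_pos: [450.4, 199.1, 77.9]
ee_rot: [-180.0, 0.0, 130.8]
force: [-0.5, 0.2, 1.0]
gripper_width: 80.6
gripper_force: 0.0
```

Call:
apply_moves([
  [0,0,0,0.14,1],
  [0,0,0,0.28,1],
  [0,0,0,0.42,1],
  [0,0,0,0.56,1],
  [0,0,0,0.7,1],
])

```text
time_s: 61.1
ee_pos: [450.4, 199.2, 77.9]
ee_rot: [180.0, 0.0, 90.4]
force: [-0.4, 0.2, -0.1]
gripper_width: 91.4
gripper_force: 0.0
```

Call:
apply_moves([
  [0,0,0,0.14,1],
  [0,0,0,0.28,1],
  [0,0,0,0.42,1],
  [0,0,0,0.56,1],
  [0,0,0,0.7,1],
])

```text
time_s: 61.6
ee_pos: [450.4, 199.1, 77.9]
ee_rot: [180.0, 0.0, 50.3]
force: [-0.3, -1.4, -0.2]
gripper_width: 91.4
gripper_force: 0.0
```

Call:
apply_moves([
  [0,0,0,0.14,1],
  [0,0,0,0.171,1],
  [0,0,0,0.171,0.5],
  [0,0,0,0.171,0.2],
  [0,0,0,0.171,-1],
])

```text
time_s: 62.1
ee_pos: [450.4, 199.2, 77.9]
ee_rot: [180.0, 0.0, 40.8]
force: [-0.1, -0.8, 0.6]
gripper_width: 70.2
gripper_force: 0.0
```

Call:
apply_moves([
  [0,0,0,0,-1],
  [0,0,0,0,-1],
  [0,0,0,0,-1],
  [0,0,0,0,-1],
  [0,0,0,0,-1],
])

```text
time_s: 62.6
ee_pos: [450.5, 199.1, 77.9]
ee_rot: [180.0, 0.0, 40.8]
force: [0.2, -1.3, -0.7]
gripper_width: 43.7
gripper_force: 20.0
```

Call:
apply_moves([
  [0,0,-0.015,0,-1],
  [0,0,-0.045,0,-1],
  [0,0,-0.075,0,-1],
  [0,0,-0.105,0,-1],
  [0,0,-0.115,0,-1],
])

```text
time_s: 63.1
ee_pos: [451.8, 199.8, 195.7]
ee_rot: [179.9, -0.3, 40.8]
force: [0.1, 0.8, -1.8]
gripper_width: 43.6
gripper_force: 20.0
```

Call:
apply_moves([
  [0,0,0,0,-1],
  [0,0,0,0,-1],
])

```text
time_s: 63.3
ee_pos: [449.5, 198.8, 191.5]
ee_rot: [-180.0, 0.1, 40.8]
force: [-0.3, 0.3, -1.1]
gripper_width: 43.6
gripper_force: 20.0
```

```bash
python3 -c "
from h import *
d(451,-359.3,85)"
```

```text
t 63.3 pos [449.5 198.8 191.5] rot [-1.7996e+02  1.4000e-01  4.0790e+01] w 43.6 F [-0.3  0.3 -1.1] tool delta mm [-363.2  423.6  107.1]
```

Call:
apply_moves([
  [-0.024,0.028,0,0,-1],
  [-0.049,0.056,0,0,-1],
  [-0.073,0.085,0,0,-1],
  [-0.097,0.113,0,0,-1],
  [-0.121,0.141,0,0,-1],
])

```text
time_s: 63.8
ee_pos: [449.5, 11.9, 190.9]
ee_rot: [-179.9, 0.2, 40.8]
force: [0.6, 0.4, -0.8]
gripper_width: 43.4
gripper_force: 20.0
```

Call:
apply_moves([
  [-0.024,0.028,0,0,-1],
  [-0.049,0.056,0,0,-1],
  [-0.073,0.085,0,0,-1],
  [-0.097,0.113,0,0,-1],
  [-0.121,0.141,0,0,-1],
])

```text
time_s: 64.3
ee_pos: [450.1, -173.5, 190.9]
ee_rot: [-179.8, 0.1, 40.8]
force: [0.8, -0.3, -1.2]
gripper_width: 43.4
gripper_force: 20.0
```

Call:
apply_moves([
  [-0.024,0.028,0,0,-1],
  [-0.049,0.056,0,0,-1],
  [-0.073,0.085,0,0,-1],
  [-0.097,0.113,0,0,-1],
  [-0.122,0.141,0,0,-1],
])

```text
time_s: 64.8
ee_pos: [450.1, -359.7, 190.4]
ee_rot: [-179.8, 0.0, 40.8]
force: [0.4, 0.4, 0.1]
gripper_width: 43.3
gripper_force: 20.0
```

Call:
apply_moves([
  [0,0,0.02,0,-1],
  [0,0,0.05,0,-1],
  [0,0,0.08,0,-1],
  [0,0,0.098,0,-1],
  [0,0,0.098,0,-1],
])

```text
time_s: 65.3
ee_pos: [448.3, -356.7, 90.1]
ee_rot: [-179.4, 0.1, 40.8]
force: [0.1, 0.7, -1.2]
gripper_width: 43.7
gripper_force: 20.0
```

Call:
apply_moves([
  [0,0,0,0,-1],
  [0,0,0,0,-1],
  [0,0,0,0,-1],
  [0,0,0,0,-1],
])

```text
time_s: 65.7
ee_pos: [451.5, -359.2, 95.9]
ee_rot: [179.9, -0.0, 40.8]
force: [0.2, 0.1, -1.1]
gripper_width: 43.7
gripper_force: 20.0
```

```bash
python3 -c "
from h import *
d(451,-359.3,85)"
```

```text
t 65.7 pos [ 451.5 -359.2   95.9] rot [ 1.7989e+02 -2.0000e-02  4.0790e+01] w 43.7 F [ 0.2  0.1 -1.1] tool delta mm [-0.5 -0.3 10.9]
```

Call:
apply_moves([
  [0,0,0.003,0,-1],
  [0,0,0.006,0,-1],
  [0,0,0.008,0,-1],
  [0,0,0.008,0,-1],
  [0,0,0.008,0,-1],
])

```text
time_s: 66.2
ee_pos: [451.1, -358.9, 86.8]
ee_rot: [-180.0, 0.0, 40.8]
force: [0.3, 0.2, -1.5]
gripper_width: 43.5
gripper_force: 20.0
```

Call:
apply_moves([
  [0,0,0.001,0,-1],
  [0,0,0.001,0,-1],
  [0,0,0.001,0,-1],
])

```text
time_s: 66.5
ee_pos: [451.1, -358.9, 86.0]
ee_rot: [180.0, 0.0, 40.8]
force: [-0.5, 0.2, -1.6]
gripper_width: 43.6
gripper_force: 20.0
```

Call:
apply_moves([
  [0,0,0.001,0,-1],
  [0,0,0.001,0,-1],
  [0,0,0.001,0,-1],
])

```text
time_s: 66.8
ee_pos: [451.1, -358.9, 84.9]
ee_rot: [-180.0, 0.0, 40.8]
force: [-0.4, 0.2, -1.4]
gripper_width: 43.0
gripper_force: 20.0
```

Call:
apply_moves([
  [0,0,0.0005,0,-1],
  [0,0,0.001,0,-1],
  [0,0,0.001,0,-1],
])

```text
time_s: 67.1
ee_pos: [451.2, -359.0, 84.9]
ee_rot: [180.0, -0.0, 40.8]
force: [-0.6, 1.7, 4.2]
gripper_width: 43.2
gripper_force: 20.0
```

Call:
apply_moves([
  [0,0,0,0,-0.2],
  [0,0,0,0,0.5],
  [0,0,0,0,1],
  [0,0,0,0,1],
  [0,0,-0.01,0,1],
])

```text
time_s: 67.6
ee_pos: [450.3, -358.2, 92.9]
ee_rot: [-179.8, 0.0, 40.8]
force: [0.3, 0.2, -0.2]
gripper_width: 72.9
gripper_force: 0.0
```

Call:
apply_moves([
  [0,0,-0.03,0,1],
  [0,0,-0.06,0,1],
  [0,0,-0.09,0,1],
  [-0.03,0,-0.1,0,1],
  [-0.07,0,-0.1,0,1],
])

```text
time_s: 68.1
ee_pos: [399.6, -405.4, 197.2]
ee_rot: [179.6, -0.0, 41.0]
force: [0.8, -0.5, 0.7]
gripper_width: 91.5
gripper_force: 0.0
```

Call:
apply_moves([
  [-0.04,0,0,0,1],
  [-0.08,0,0,0,1],
  [-0.12,0,0,0,1],
  [-0.16,0,0,0,1],
  [-0.16,0,0,0,1],
])

```text
time_s: 68.6
ee_pos: [273.6, -512.0, 194.6]
ee_rot: [179.9, 0.1, 40.5]
force: [-0.2, 0.6, -0.5]
gripper_width: 91.0
gripper_force: 0.0
```

```bash
python3 -c "
from h import *
b=cams.grab_frame('top');a=cams.grab_frame('side');cv2.imwrite('pics/t8.png',b);cv2.imwrite('pics/s8.png',a)
cv2.imwrite('pics/a8.png',np.hstack([cv2.resize(a[140:215,265:325],(400,500),interpolation=2),cv2.resize(b[180:250,292:348],(400,500),interpolation=2)]))"
```

```text
(no output)
```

View pics/a8.png

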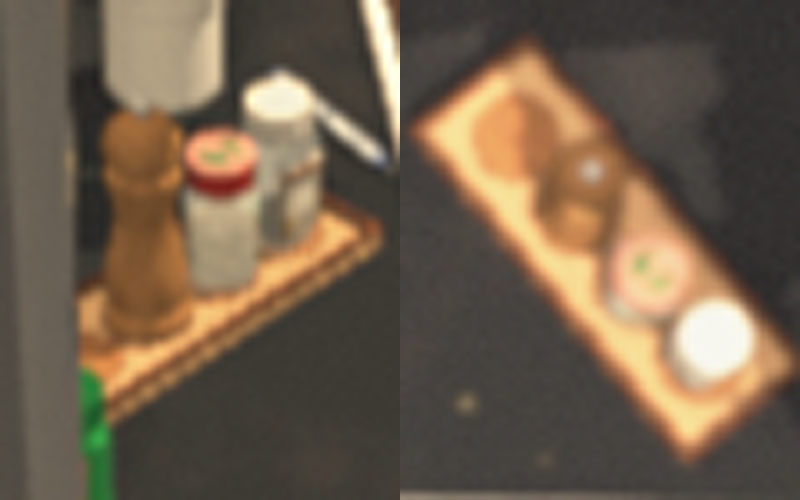

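All three stand upright in their original order on circles 1–3 (top view: cap 714,339; cap 650,272; button 591,169), with the far circle empty. Numeric check.

```bash
python3 - <<'E'
from h import *
np.set_printoptions(precision=1,suppress=True)
p=lambda u,v:(292+(u-400+.5)/7.143-.5,180+(v+.5)/7.143-.5)
g=lambda u,v:(265+(u+.5)/6.667-.5,140+(v+.5)/6.667-.5)
C=dict(cocoa=(453.6,-361.9),cinn=(500.2,-321),mill=(547.5,-280.3))
for n,pt,ps,z,r in(("cocoa",(714,339),(279,100),121,(451.1,-358.9)),("cinn",(650,272),(221,155),109,(496,-317.8)),("mill",(591,169),(142,106),182,(545.2,-278.1))):
    P=on("top",p(*pt),z)[:2];print(n,"top",P,"rob-cam",np.array(r)-P,"obj-circle(cam)",P-C[n],"side",on("side",g(*ps),z)[:2],tri(g(*ps),p(*pt))[0])
b=cv2.imread("pics/t8.png");a=cv2.imread("pics/top0.png")
cv2.imwrite("pics/fin.png",np.vstack([cv2.resize(x[155:250,110:370],(800,290),interpolation=2) for x in(a,b)]))
E
```

```text
cocoa top [ 453.2 -358.3] rob-cam [-2.1 -0.6] obj-circle(cam) [-0.4  3.6] side [ 450.9 -357.8] [ 452.  -358.1  121.1]
cinn top [ 495.6 -319.5] rob-cam [0.4 1.7] obj-circle(cam) [-4.6  1.5] side [ 492.  -317.9] [ 493.8 -319.2  108.6]
mill top [ 548.1 -276.3] rob-cam [-2.9 -1.8] obj-circle(cam) [0.6 4. ] side [ 544.3 -270.1] [ 546.3 -276.1  178.6]
```

View pics/fin.png

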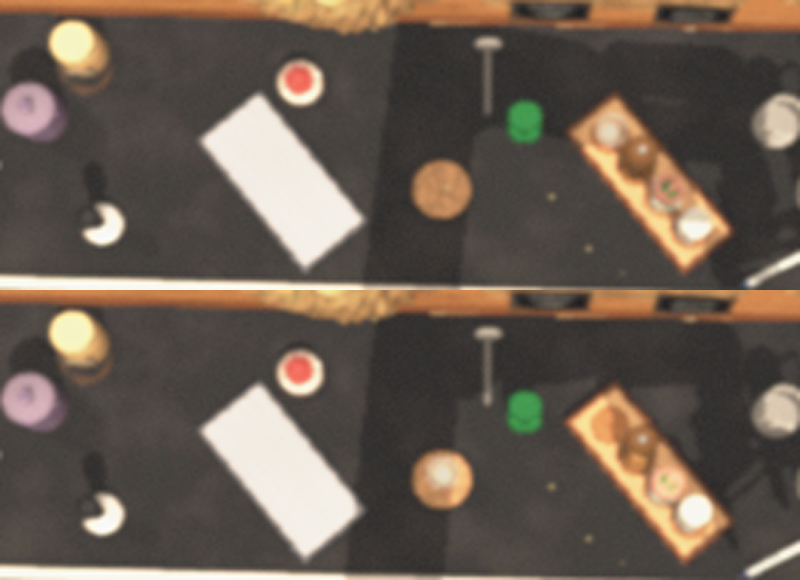

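Against the first picture (top half), the timer, thermometer, tamper and green jar are unmoved and the tray is empty. The glass is on the coaster, and mill and jars stand on their own circles. Triangulated tops of 121, 109 and 179 mm match things standing upright on the board, and offsets are within about 4 mm. Handing in.

```bash
python3 -c "
from workcell import env
print(env.job_done())"
```

```text
the job is handed in; nothing more can be done
None
```

The job is handed in: the glass stands on the coaster and the mill and both jars are back upright on their own circles, all within about 3–5 mm of centre by my camera measurements, and the timer, thermometer, tamper and green jar look unmoved.

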